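Load the bisque pieces on the drying stand and start the blower

TASK

Lower the three bare clay pieces gently into the dimples of their own shape on the drying stand, under the warm-air pipe, so that none can roll: the ball in the round dimple, the egg in the short slot, the cylinder in the long slot, each near the middle and lying along its slot. Do not drop them in or press them down hard. When all three sit there, released and still, throw the blower's lever all the way over, away from the robot, and leave the other things on the table where they are.

Things in the scene. Friction and masses are not known exactly. Their poses are not given: they have to be found in the camera images.
- stand: Drying stand, fixed. Origin: centre of the underside of its plywood board (170 along x, 430 along y, 12 thick), on the table. x points away from the robot, y to the left. On it a row of three plaster setters, 22 high, tops at 34, at x = 0, y = -115 (long slot), 0 (round), 115 (short slot). Post 16 x 16 at x = 60, y = -205; blower housing 95 high at x 35 to 145, y 205 to 335.
- pipe_mid (a point): On the axis of the metal warm-air pipe, 40 in diameter, straight above the middle dimple. The pipe runs along the stand's y over all three dimples (y -210 to 225, there bending back to x = 90 and down), axis 215 and underside 195 above the table. A vertical gripper hits it: set pieces down from the robot's side with the tool leaning back some 30 to 40 degrees.
- roller_dimple (a point): Middle of the long slot's mouth, on top of the right-hand setter (122 x 50). Slot 112 along x, 34 wide, 9 deep. Axes as the stand's. When seated the cylinder lies along the slot with its centre about 20 above this point.
- globe_dimple (a point): Middle of the round dimple's mouth, on top of the middle setter (58 x 58). Dimple 42 in diameter, 11 deep. When seated the ball's centre is about 25 above this point.
- egg_dimple (a point): Middle of the short slot's mouth, on top of the left-hand setter (76 x 50). Slot 62 along x, 36 wide, 10 deep. When seated the egg lies along the slot, thickest part in the middle, either way round, its axis about 21 above this point.
- globe_mid (a point): Centre of the bare clay ball, 66 in diameter, about 160 g. It starts on the table and rolls easily; its axes mean nothing.
- egg_mid (a point): Bare clay egg, 88 long, 56 at its thickest, about 140 g, lying on the table. The point is on its long axis at the thickest part (28 above the table), 36 from the blunt end; x runs along the axis to the pointed end. It rolls sideways easily.
- roller_mid (a point): Centre of the bare clay cylinder, 54 in diameter, 100 long, about 240 g, lying on the table. x runs along its axis. It rolls sideways easily.
- switch (a joint): Blower lever, at the left front of the stand: 0 leaning fully towards the robot (off), 1.0 rad leaning fully away (on); it starts between 0 and 0.15. Swings about a level axis along the stand's y, stays where it is left, about 1 N at its tip moves it, stops at 1.0.
- switch_tip (a point): Centre of the lever's black ball (26 in diameter) at the end of an 80 long, 10 thick rod. The pivot lies at x = -110, y = 265, 34 above the table in the stand's frame.
- rib_mid (a point): Bystander: flat wooden rib 90 x 50 x 7. Centre.
- brush_mid (a point): Bystander: brush with wooden handle, 150 long, lying. About its middle.
- slat_mid (a point): Bystander: wooden slat 250 x 30 x 8, lying in front of the stand. Centre.
- bowl_mid (a point): Bystander: white bowl 110 in diameter, 45 high. Centre.
- mug_mid (a point): Bystander: blue mug 80 in diameter, 90 high. Centre.
- jar_mid (a point): Bystander: glass jar 76 in diameter, 100 high. Centre.
Mind the look-alikes: they are no part of the job. Leave any green or yellow look-alike of the part that bears globe_mid alone.

How it is judged (in metres and radians):
On the way, in this order (a step that is already met when the one before it is completed fails the run):
1. all three pieces lie in their own dimples, released and still (horizontal distance between globe_mid and globe_dimple below 0.006 m and z of globe_mid in the frame of globe_dimple between 0.02 and 0.03 m and linear speed of each of globe, egg, roller below 0.02 m/s and horizontal distance between egg_mid and egg_dimple below 0.012 m and z of egg_mid in the frame of egg_dimple between 0.016 and 0.026 m and angle between the x axis of egg_mid and the x axis of egg_dimple, either way round below 0.15 rad and horizontal distance between roller_mid and roller_dimple below 0.01 m and z of roller_mid in the frame of roller_dimple between 0.0155 and 0.0255 m and angle between the x axis of roller_mid and the x axis of roller_dimple, either way round below 0.15 rad and contact force between the fingers and globe below 0.1 N and contact force between the fingers and egg below 0.1 N and contact force between the fingers and roller below 0.1 N), for 0.2 s.
2. the blower lever is thrown fully over (value of joint switch above 0.9 rad), for 0.2 s.
At the end, for the whole second after the job is handed in: Ball, egg and cylinder each at rest in the dimple of its own shape: off-centre at most 6 mm (ball), 12 (egg), 10 (cylinder); egg's and cylinder's axes within 0.15 rad of the slot; each within 5 mm of its seated height. Lever past 0.9 rad (horizontal distance between globe_mid and globe_dimple below 0.006 m and z of globe_mid in the frame of globe_dimple between 0.02 and 0.03 m and linear speed of each of globe, egg, roller below 0.02 m/s and horizontal distance between egg_mid and egg_dimple below 0.012 m and z of egg_mid in the frame of egg_dimple between 0.016 and 0.026 m and angle between the x axis of egg_mid and the x axis of egg_dimple, either way round below 0.15 rad and horizontal distance between roller_mid and roller_dimple below 0.01 m and z of roller_mid in the frame of roller_dimple between 0.0155 and 0.0255 m and angle between the x axis of roller_mid and the x axis of roller_dimple, either way round below 0.15 rad and value of joint switch above 0.9 rad); the robot touches nothing.
It fails at once if a piece is pressed or struck against the stand with over 60 N (contact force between any of globe, egg, roller and stand above 60 N).
It fails at once if a piece is dropped into its dimple: let go, it falls faster than 0.65 m/s (some 20 mm) ((contact force between the fingers and globe below 0.1 N and linear speed of globe above 0.65 m/s and distance between globe_mid and globe_dimple below 0.15 m) or (contact force between the fingers and egg below 0.1 N and linear speed of egg above 0.65 m/s and distance between egg_mid and egg_dimple below 0.15 m) or (contact force between the fingers and roller below 0.1 N and linear speed of roller above 0.65 m/s and distance between roller_mid and roller_dimple below 0.15 m)).
It fails at once if a bystander is moved by more than 40 mm (distance of any of rib_mid, brush_mid, slat_mid, bowl_mid, mug_mid, jar_mid from where it was at the start of the episode above 0.04 m).
It also fails if it takes over 72 s, if anything falls off the work surface, if the arm or the gripper's body presses on something with over 40 N, if the wrist force passes 120 N, or if a joint passes its speed limit or range.

ROBOT

A 6-joint arm with a two-finger parallel gripper is mounted at the origin on the work surface. World frame = base frame: x ahead of the robot, y to its left, z up, the work surface at z = 0. Lengths are in mm, angles in degrees, forces in N, time in s.
With the tool pointing down it reaches from about 300 to 850 mm from the base axis. Payload 4.2 kg.
Tool frame: the origin (TCP) lies on the centre line of the jaws, within the pads' length; the fingertips stand 11 mm ahead of it and the grasp point (between the pads) lies 8 mm behind it; z points along the fingers, y is the direction in which the jaws open and shut (so a half turn about z gives the same grasp; the last joint's range is limited). The gripper opens to 91 mm and grips with 3 to 60 N. Pads are 32 mm wide; open, the fingers measure 118 mm over their backs; the gripper's body (76 mm by 178 mm) begins 60 mm behind the grasp point.
Start: joints at [72.823, 18.312, 89.639, -0, 72.044, -1.146], TCP at [158.796, 552.654, 224.976] pointing down, gripper open.
Joint ranges: [-177.97, 177.97], [-48.28, 115.42], [12.27, 149.76], [-77.06, 257.06], [2.81, 150.46], [-146.56, 146.56]. Speed limits (degrees/s): [147.25, 147.25, 180, 180, 180, 180].

INTERFACE

Orientations are given as [roll, pitch, yaw] about the fixed x, y, z axes, in that order (R = Rz(yaw) Ry(pitch) Rx(roll)).
In Python, from workcell import env, grab_frame gives the robot as it stands. The module is installed in compiled form; this text tells all that it offers.
- The arm moves only by the tool arm_command, never from a script. Its argument "series" is one flat list of numbers, 6 for each row, row after row: the shift along the world's x, y, z each as a share of 400 mm, from -1 to 1, then the turn, a rotation vector about the world's x, y, z each as a share of 45 degrees, from -1 to 1. A call has 1 to 20 rows; each row shifts and turns the commanded pose from where the row before left it; what a row does not reach is not made up. A row lasts 1/12 s, in which the tool goes at most 41.7 mm and 7.16 degrees, less where a joint would pass 70% of its speed; a pose out of reach is approached as far as the arm can. A call with a number of a shift or a turn outside -1 to 1 is refused whole. A call with a gripper value outside its range is refused whole. "hand" is the opening, from 0 (shut) to 1 (fully open), set as the call begins (left out, the last holds). The fingers move at their own pace and stop on an object; "newtons" is the grip in N (left out, the last holds). Time passes only in rows, so rows that do not move let the fingers close. It gives the time, the measured TCP pose, the force and the opening at its end, in the units of the state.
- env.state(): the state, without advancing time (a new reading comes with each control period).
- grab_frame(name): name is "scene" or "top" or "wrist"; returns a dict with "frame" (420x560x3 uint8, red, green, blue), "intrinsics" (3x3 intrinsics, pixels), "R" (3x3) and "t" (3): a world point X has camera coordinates R X + t; the wrist camera has in their place "tool_from_camera" (4x4, takes a point from camera to tool coordinates, whose origin is the TCP and whose axes are the flange's). Camera axes: x right, y down, z forward; pixel columns grow to the right and rows downward; lengths in mm; the calibration is good to about 2 mm. A picture is of the moment at which its call begins: read the wrist's pose just before it. There is no depth.
- env.job_done(): hands the job in, once; it reports no verdict.
The state is a dict: "time_s": time; "qpos": joint angles; "qvel": joint speeds; "effort": joint torques, N m; "ee_pos": TCP position; "ee_rot": TCP orientation; "force": force on the tool from outside, world axes, zero at the start; "torque": the same for the moment, N m; "gripper_width": finger opening in mm.
Only numpy, scipy, OpenCV 4.12 (cv2) and the standard library are available. Lean on these libraries where they do the work, as an engineer would, in place of code of your own. Each camera call takes 0.05 s, during which the arm holds its last target.

## Working session

There is one attempt and no reset: what is moved stays moved. The work goes in short steps, Python scripts to look and compute and a tool call to move; the robot and the scene stay as the last step left them, time stands still between calls to the robot, and variables do not carry over. Pictures are saved under pics/ and viewed, and the job is handed in when it is done.

Besides the shell and the picture viewer there is one more tool, called after ">>>" as name(argument=value, ...) on one line, values as JSON. arm_command: Moves the arm, as the interface text tells. Shift numbers are shares of 400 mm and turn numbers shares of 45 degrees, none past 1 either way. Its arguments: {"type":"object","properties":{"series":{"type":"array"},"hand":{"type":"number"},"newtons":{"type":"number"}},"required":["series"]}

```bash
mkdir -p pics; python3 - <<'E'
from workcell import env, grab_frame
import cv2,pickle
s=env.state()
print({k:s[k] for k in s})
d={}
for n in ("scene","top","wrist"):
    f=grab_frame(n); d[n]=f
    cv2.imwrite(f"pics/{n}0.png",f["frame"][:,:,::-1]); 
    print(n,{k:f[k] for k in f if k!="frame"})
pickle.dump(d,open("f0.pkl","wb"))
E
```

```text
{'time_s': 0.0, 'qpos': array([ 7.28246638e+01,  1.83498638e+01,  8.97064504e+01, -8.33484592e-04,
        7.20410307e+01, -1.14625395e+00]), 'qvel': array([ 0.17775616,  0.04621539, -0.1737826 ,  0.03855188,  0.02323634,
        0.07562993]), 'effort': array([-1.02901853e-03, -4.12441242e+01, -2.31963587e+01,  7.23328209e-02,
        4.58930223e-02, -1.67340440e-04]), 'ee_pos': array([158.63886372, 552.19005243, 224.13775615]), 'ee_rot': array([-1.79902659e+02, -1.15506334e-03,  1.63971174e+02]), 'force': array([-0.1458897 ,  0.49128691, -0.61586689]), 'torque': array([-0.01325939, -0.04195327, -0.00435206]), 'gripper_width': 91.15854915028542}
scene {'intrinsics': array([[484.3575054 ,   0.        , 276.96844908],
       [  0.        , 484.3575054 , 211.33812116],
       [  0.        ,   0.        ,   1.        ]]), 'R': array([[ 0.34232127,  0.9395218 ,  0.01072054],
       [ 0.78165413, -0.27843265, -0.55811476],
       [-0.52137603,  0.19943431, -0.82969452]]), 't': array([-225.78478476, -285.79764031, 1909.33522167])}
top {'intrinsics': array([[469.42889838,   0.        , 283.6
[... 161 characters left out ...]
689],
       [-0.99592597, -0.01611738, -0.08872251],
       [ 0.08834609,  0.02273342, -0.99583039]]), 't': array([  74.26296639,  511.90097489, 1319.10378725])}
wrist {'intrinsics': array([[300.93955294,   0.        , 284.06119508],
       [  0.        , 300.93955294, 204.30010048],
       [  0.        ,   0.        ,   1.        ]]), 'tool_from_camera': array([[ 3.72448680e-04, -9.58803754e-01, -2.84069046e-01,
         8.06487190e+01],
       [ 9.99999814e-01,  4.94347794e-04, -3.57426869e-04,
         1.17457940e+00],
       [ 4.83131130e-04, -2.84068860e-01,  9.58803759e-01,
        -1.59667062e+02],
       [ 0.00000000e+00,  0.00000000e+00,  0.00000000e+00,
         1.00000000e+00]])}
```

View pics/scene0.png

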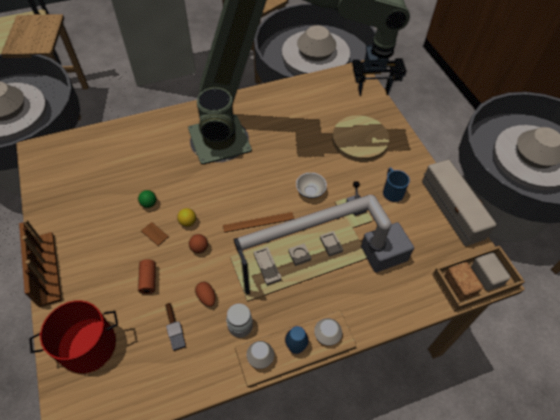

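View pics/top0.png

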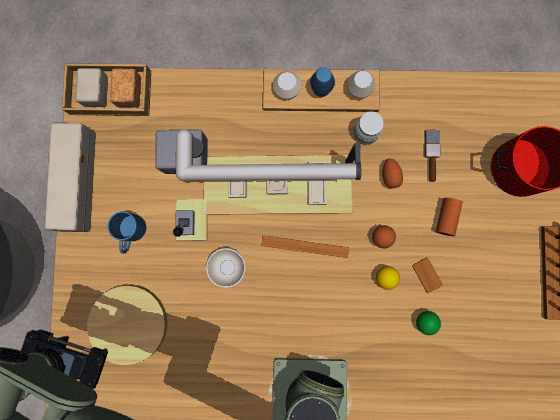

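View pics/wrist0.png

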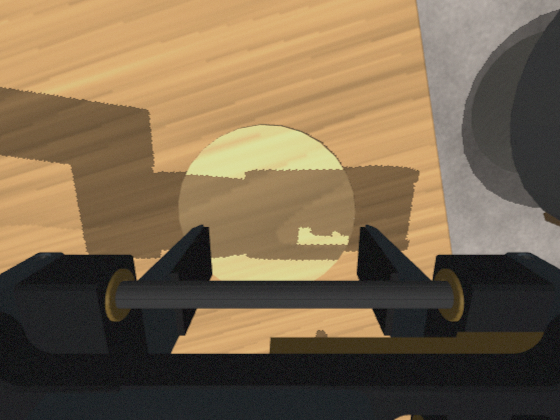

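```bash
cat > h.py <<'E'
import numpy as np,cv2,pickle
def ray(f,u,v):
    K=f["intrinsics"];d=np.linalg.inv(K)@np.array([u,v,1.0])
    R,t=f["R"],f["t"]; return -R.T@t, R.T@d
def onz(f,u,v,z):
    o,d=ray(f,u,v); return o+d*(z-o[2])/d[2]
def proj(f,X):
    p=f["R"]@np.asarray(X,float)+f["t"]; p=f["intrinsics"]@p; return p[:2]/p[2]
def wristcam(f,pos,rot):
    from scipy.spatial.transform import Rotation as Ro
    R=Ro.from_euler('xyz',rot,degrees=True).as_matrix()
    T=np.eye(4);T[:3,:3]=R;T[:3,3]=pos
    C=np.linalg.inv(T@f["tool_from_camera"]); g=dict(f);g["R"]=C[:3,:3];g["t"]=C[:3,3]; return g
E
python3 - <<'E'
from h import *
d=pickle.load(open("f0.pkl","rb"))
for n in("top","scene"):
    f=d[n];im=f["frame"]; hsv=cv2.cvtColor(im,cv2.COLOR_RGB2HSV)
    m=((hsv[...,0]<12)&(hsv[...,1]>130)&(hsv[...,2]>50)).astype(np.uint8)
    c,_=cv2.findContours(m,cv2.RETR_EXTERNAL,cv2.CHAIN_APPROX_NONE)
    for k in c:
        a=cv2.contourArea(k)
        if 120<a<1500:
            M=cv2.moments(k);u,v=M['m10']/M['m00'],M['m01']/M['m00']
            r=cv2.minAreaRect(k)
            print(n,a,(round(u,1),round(v,1)),r,onz(f,u,v,28).round(1),hsv[int(v),int(u)])
t=d["top"]["frame"]
cv2.imwrite("pics/tc.png",cv2.resize(t[130:260,150:370][:,:,::-1],None,fx=3.6,fy=3.6,interpolation=cv2.INTER_CUBIC))
t=d["scene"]["frame"]
cv2.imwrite("pics/sc.png",cv2.resize(t[170:310,220:420][:,:,::-1],None,fx=4,fy=4,interpolation=cv2.INTER_CUBIC))
E
```

```text
top 372.5 (383.7, 236.4) ((383.5, 236.5), (21.0, 23.0), 90.0) [ 450.2 -200.9   28. ] [  9 182 172]
top 628.0 (449.2, 216.0) ((449.0377197265625, 215.71473693847656), (19.640121459960938, 36.18821334838867), 13.240520477294922) [ 511.  -385.4   28. ] [  9 184 165]
top 428.0 (392.1, 173.5) ((392.0, 173.0), (28.0, 20.0), 90.0) [ 630.3 -224.9   28. ] [  9 182 168]
scene 317.5 (205.3, 293.5) ((205.50001525878906, 294.0000305175781), (25.491174697875977, 16.099689483642578), 63.43495178222656) [ 632.1 -228.3   28. ] [  8 173 127]
scene 422.5 (146.4, 274.2) ((146.76597595214844, 274.6484680175781), (16.573795318603516, 31.376693725585938), 2.6025619506835938) [ 504.2 -387.3   28. ] [  9 170 126]
scene 223.0 (197.6, 242.5) ((197.00001525878906, 242.50001525878906), (16.263456344604492, 17.677669525146484), 45.0) [ 446.  -203.9   28. ] [  8 175 124]
```

View pics/tc.png

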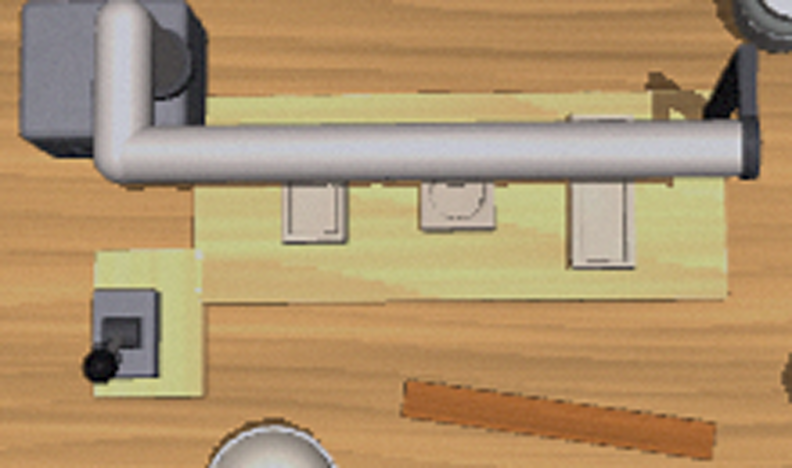

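View pics/sc.png

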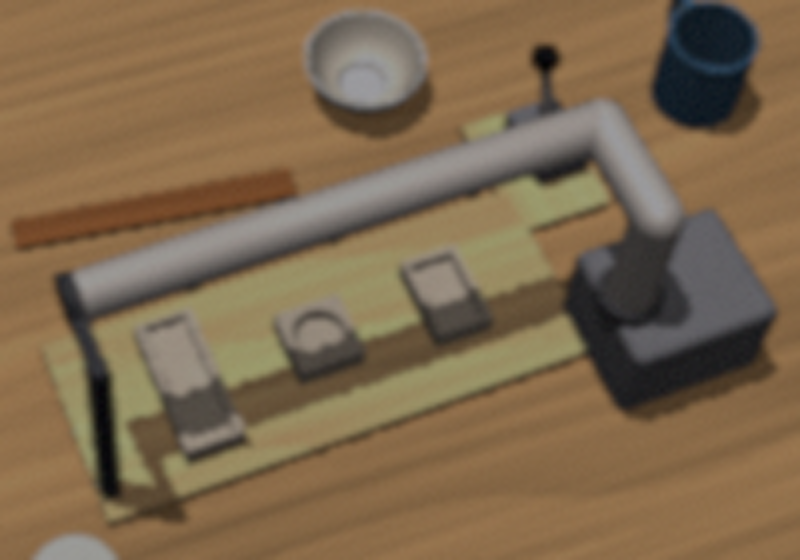

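```bash
cat > stand.py <<'E'
from h import *
from scipy.optimize import least_squares
d=pickle.load(open("f0.pkl","rb"))
T=[(567,268,-61,-90,34),(634,268,-61,-140,34),(420,229,-29,29,34),(494,230,-29,-29,34),(282,243,-38,140,34),(347,242,-38,90,34),(568,115,61,-90,34),(634,118,61,-140,34),(728,298,-85,-215,12)]
S=[(137,328,-61,-140,34),(192,312,-61,-90,34),(276,315,-29,-29,34),(338,298,-29,29,34),(400,262,-38,90,34),(455,247,-38,140,34),(45,350,-85,-215,12)]
obs=[("top",150+u/3.6-.4,130+v/3.6-.4,X) for u,v,*X in T]+[("scene",220+u/4-.4,170+v/4-.4,X) for u,v,*X in S]
def W(p,X):
    c,s=np.cos(p[2]),np.sin(p[2]); return np.array([p[0]+c*X[0]-s*X[1],p[1]+s*X[0]+c*X[1],X[2]])
for name in("both","top","scene"):
    o=[x for x in obs if name in("both",x[0])]
    fun=lambda p:np.concatenate([(onz(d[n],u,v,X[2])-W(p,X))[:2] for n,u,v,X in o])
    r=least_squares(fun,[600,0,0],loss="soft_l1",f_scale=2,x_scale=[100,100,.1])
    print(name,r.x,np.degrees(r.x[2]));print(fun(r.x).reshape(-1,2).round(1).tolist())
E
python3 stand.py
```

```text
both [5.98173348e+02 1.03195729e+02 2.83781466e-02] 1.6259480328849472
[[-1.8, 5.2], [-2.4, 2.5], [-1.2, 2.1], [-2.7, 1.5], [-1.9, 0.7], [-1.7, -0.9], [-1.3, 2.7], [-4.5, 0.2], [-1.0, 1.4], [3.7, -0.9], [6.1, -3.4], [1.9, -1.0], [5.7, -4.8], [1.6, -3.5], [5.0, -3.9], [7.8, -0.1]]
top [5.96279664e+02 1.04784344e+02 2.68880162e-02] 1.5405698477914744
[[0.3, 3.6], [-0.3, 0.8], [0.7, 0.5], [-0.8, -0.2], [-0.2, -1.0], [0.1, -2.6], [0.7, 1.2], [-2.4, -1.3], [1.2, -0.3]]
scene [6.02695165e+02 1.00939517e+02 3.54469573e-02] 2.0309610498721637
[[-1.8, 1.8], [1.0, -0.7], [-2.9, 1.5], [1.4, -2.3], [-2.3, -0.9], [1.5, -1.4], [1.8, 2.7]]
```

>>> arm_command(series=[0.046,-0.085,0.015,0,0,0.027,0.046,-0.085,0.015,0,0,0.027,0.046,-0.085,0.015,0,0,0.027,0.046,-0.085,0.015,0,0,0.027,0.046,-0.085,0.015,0,0,0.027,0.046,-0.085,0.015,0,0,0.027,0.046,-0.085,0.015,0,0,0.027,0.046,-0.085,0.015,0,0,0.027,0.046,-0.085,0.015,0,0,0.027,0.046,-0.085,0.015,0,0,0.027,0.046,-0.085,0.015,0,0,0.027,0.046,-0.085,0.015,0,0,0.027,0.046,-0.085,0.015,0,0,0.027,0,0,0,0,0,0,0,0,0,0,0,0], hand=1)

```text
time_s: 1.4
ee_pos: [398.6, 109.1, 302.9]
ee_rot: [180.0, -0.0, 179.5]
force: [0.7, 1.5, -0.1]
gripper_width: 91.4
```

```bash
cat > snap.py <<'E'
import sys
from workcell import env, grab_frame
from h import *
def snap(tag,name="wrist"):
    s=env.state(); f=grab_frame(name)
    if name=="wrist": f=wristcam(f,s["ee_pos"],s["ee_rot"])
    f["state"]=s
    cv2.imwrite(f"pics/{tag}.png",f["frame"][:,:,::-1]); pickle.dump(f,open(f"{tag}.pkl","wb"))
    print(s["time_s"],s["ee_pos"].round(1),s["ee_rot"].round(2),s["qpos"].round(1),s["force"].round(1),round(s["gripper_width"],1))
snap(sys.argv[1],*(sys.argv[2:]))
E
python3 snap.py w1
```

```text
1.4 [398.6 109.1 302.9] [ 1.7998e+02 -1.0000e-02  1.7947e+02] [ 13.7   0.8 100.2   0.   79.  -75.8] [ 0.7  1.5 -0.1] 91.4
```

View pics/w1.png

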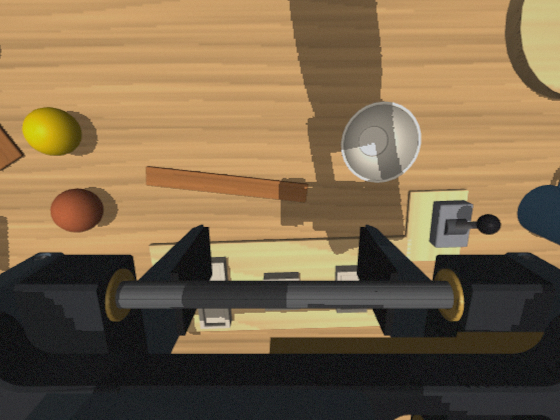

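```bash
python3 - <<'E'
from h import *
f=pickle.load(open("w1.pkl","rb"));t=f["frame"]
t=cv2.convertScaleAbs(t,alpha=1.3)
cv2.imwrite("pics/w1c.png",cv2.resize(t[225:345,140:420][:,:,::-1],None,fx=2.85,fy=2.85,interpolation=cv2.INTER_CUBIC))
E
```

```text
(no output)
```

View pics/w1c.png

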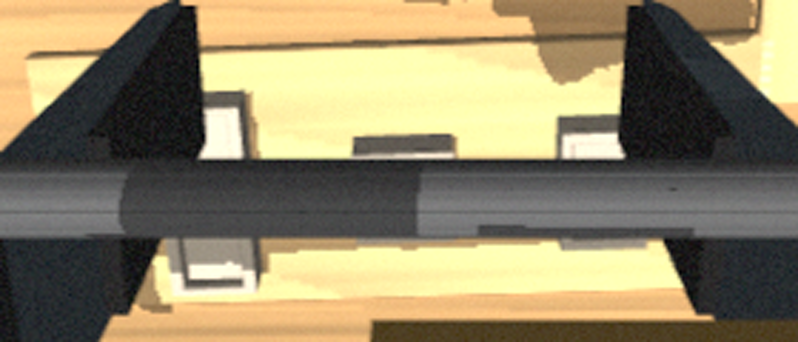

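```bash
cat >> stand.py <<'E'
print("wrist")
f=pickle.load(open("w1.pkl","rb"))
w=[(243,106,-61,-90,34),(353,152,-29,-29,34),(455,152,-29,29,34),(559,132,-38,90,34),(28,57,-85,-215,12),(757,32,-85,215,12),(172,290,61,-140,34),(257,290,61,-90,34)]
o=[(140+u/2.85-.4,225+v/2.85-.4,X) for u,v,*X in w]
fun=lambda p:np.concatenate([(onz(f,u,v,X[2])-W(p,X))[:2] for u,v,X in o])
r=least_squares(fun,[600,100,0],loss="soft_l1",f_scale=2,x_scale=[100,100,.1])
print(r.x,np.degrees(r.x[2]));print(fun(r.x).reshape(-1,2).round(1).tolist())
b=f["frame"];hsv=cv2.cvtColor(b,cv2.COLOR_RGB2HSV)
m=((hsv[...,0]<12)&(hsv[...,1]>130)&(hsv[...,2]>50)).astype(np.uint8)
for k in cv2.findContours(m,cv2.RETR_EXTERNAL,cv2.CHAIN_APPROX_NONE)[0]:
    if cv2.contourArea(k)>500: e=cv2.fitEllipse(k);print(e,onz(f,*e[0],33))
for n in("top","scene"):
    q=d[n];print(n,onz(q,*{"top":(383.7,236.4),"scene":(198,242.5)}[n],33))
E
python3 stand.py | sed -n '/wrist/,$p'
```

```text
wrist
[5.96645151e+02 1.04702235e+02 2.43839782e-02] 1.39709903935254
[[0.9, 2.5], [-0.6, 0.7], [1.4, 0.0], [-0.2, -2.8], [1.1, 2.5], [-0.1, -13.1], [-2.3, -0.3], [-0.6, 0.1]]
((76.01365661621094, 209.9500274658203), (41.81598663330078, 50.60602569580078), 87.01252746582031) [ 451.51654304 -201.75156472   33.        ]
top [ 449.87866792 -199.95209691   33.        ]
scene [ 449.29183896 -202.67636547   33.        ]
```

>>> arm_command(series=[0.041,-0.095,0,0,0,0,0.041,-0.095,0,0,0,0,0.041,-0.095,0,0,0,0,0.041,-0.095,0,0,0,0,0.041,-0.095,0,0,0,0,0.041,-0.095,0,0,0,0,0.041,-0.095,0,0,0,0,0.041,-0.095,0,0,0,0,0.041,-0.095,0,0,0,0,0.041,-0.095,0,0,0,0,0.041,-0.095,0,0,0,0,0,0,0,0,0,0,0,0,0,0,0,0])

```text
time_s: 2.53
ee_pos: [579.4, -306.8, 300.7]
ee_rot: [179.9, -0.2, 179.8]
force: [0.4, -0.4, -0.9]
gripper_width: 90.9
```

```bash
python3 snap.py w2
```

```text
2.5333 [ 579.4 -306.8  300.7] [ 1.7986e+02 -1.6000e-01  1.7978e+02] [ -28.9   24.2   69.9    0.    86.1 -118.7] [ 0.4 -0.4 -0.9] 90.9
```

View pics/w2.png

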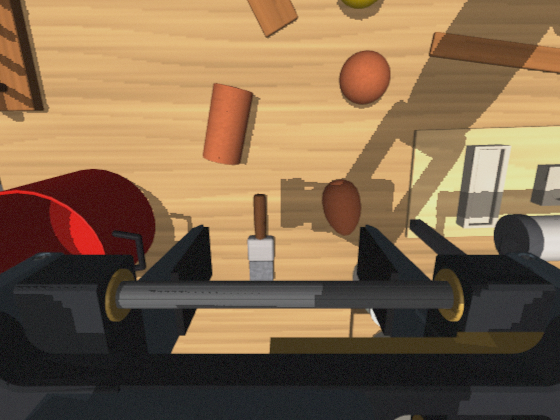

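```bash
cat > pieces.py <<'E'
from h import *
import sys
f=pickle.load(open(sys.argv[1]+".pkl","rb"));b=f["frame"];hsv=cv2.cvtColor(b,cv2.COLOR_RGB2HSV)
m=((hsv[...,0]<13)&(hsv[...,1]>150)&(hsv[...,2]>40)).astype(np.uint8)
m=cv2.morphologyEx(m,cv2.MORPH_OPEN,np.ones((3,3)))
for k in cv2.findContours(m,cv2.RETR_EXTERNAL,cv2.CHAIN_APPROX_NONE)[0]:
    a=cv2.contourArea(k)
    if not 800<a<8000: continue
    u,v=cv2.fitEllipse(k)[0]; r=cv2.minAreaRect(k); box=cv2.boxPoints(r)
    print(a,(round(u,1),round(v,1)),r, hsv[int(v),int(u)],[onz(f,u,v,z).round(1) for z in(27,28,33)])
    # farthest pair along axis projected on centre plane
    P=np.array([onz(f,*p[0],28)[:2] for p in k]); c=P.mean(0);_,_,V=np.linalg.svd(P-c);ax=V[0]*np.sign(V[0][0])
    s=(P-c)@ax; w=(P-c)@np.array([-ax[1],ax[0]])
    print("  yaw",np.degrees(np.arctan2(ax[1],ax[0])).round(1),"mid",(c+ax*(s.max()+s.min())/2+np.array([-ax[1],ax[0]])*(w.max()+w.min())/2).round(1),"len",(s.max()-s.min()).round(1),"wid",(w.max()-w.min()).round(1), "widest s from min",round(s[w.argmax()]-s.min(),1),round(s[w.argmin()]-s.min(),1))
    # side lines (drop outer 20% of length)
    L=[]
    for sg in(1,-1):
        q=(np.abs(s)<.3*(s.max()-s.min()))&(sg*w>0)
        vx,vy,x0,y0=cv2.fitLine(k[q].astype(np.float32),cv2.DIST_HUBER,0,.01,.01).ravel()
        o,d1=ray(f,x0,y0);_,d2=ray(f,x0+50*vx,y0+50*vy);n=np.cross(d1,d2);L.append(n/np.linalg.norm(n))
    dd=np.cross(*L);dd/=np.linalg.norm(dd);dd*=np.sign(dd[0]);print("  line dir",dd.round(3),"yaw",np.degrees(np.arctan2(dd[1],dd[0])).round(1))
E
python3 pieces.py w2; python3 - <<'E'
from h import *
f=pickle.load(open("w2.pkl","rb"));t=f["frame"]
cv2.imwrite("pics/w2c.png",cv2.resize(t[70:250,190:410][:,:,::-1],None,fx=3.3,fy=3.3,interpolation=cv2.INTER_CUBIC))
E
```

```text
1163.0 (342.9, 208.1) ((343.00457763671875, 207.15138244628906), (35.343788146972656, 51.435272216796875), 16.699243545532227) [  9 164 118] [array([ 632.9, -216.6,   27. ]), array([ 632.6, -216.8,   28. ]), array([ 631. , -217.8,   33. ])]
  yaw 7.7 mid [ 632.5 -219.1] len 86.5 wid 52.7 widest s from min 45.4 44.3
  line dir [ 0.085  0.205 -0.975] yaw 67.4
2323.5 (58.7, 217.7) ((62.87150192260742, 209.37924194335938), (120.27738189697266, 58.081634521484375), 39.6441764831543) [  2 220 130] [array([ 646.4, -647.7,   27. ]), array([ 646. , -646.9,   28. ]), array([ 644.3, -642.9,   33. ])]
  yaw 44.8 mid [ 636.5 -637.5] len 168.4 wid 101.8 widest s from min 87.7 129.6
  line dir [ 0.155 -0.649 -0.744] yaw -76.6
2716.5 (226.3, 122.9) ((226.47999572753906, 124.36001586914062), (39.17591857910156, 77.45740509033203), 10.30484676361084) [  9 166 211] [array([ 508.4, -385.3,   27. ]), array([ 508.3, -385.1,   28. ]), array([ 508.2, -384.2,   33. ])]
  yaw -13.0 mid [ 512.5 -385. ] len 104.9 wid 52.9 widest s from min 24.6 58.4
  line dir [ 0.891 -0.291 -0.349] yaw -18.1
1979.0 (364.5, 76.6) ((364.5, 77.0), (52.0, 49.0), 90.0) [  9 168 202] [array([ 449.2, -197.2,   27. ]), array([ 449.4, -197.5,   28. ]), array([ 449.9, -198.7,   33. ])]
  yaw -77.5 mid [ 450.2 -197.7] len 66.5 wid 64.3 widest s from min 32.9 31.6
  line dir [ 0.248 -0.923  0.295] yaw -75.0
```

View pics/w2c.png

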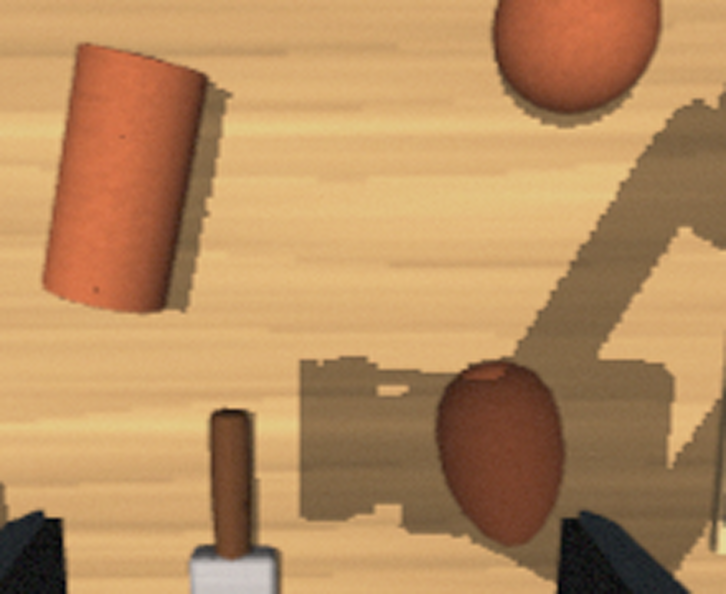

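```bash
python3 - <<'E'
from h import *
f=pickle.load(open("w2.pkl","rb"))
g=lambda u,v:(190+u/3.3-.35,70+v/3.3-.35)
b=onz(f,*g(495,361),28);p=onz(f,*g(514,545),28);w=onz(f,*g(500,437),28)
print("egg",b.round(1),p.round(1),w.round(1),np.linalg.norm(p-b),np.degrees(np.arctan2(*(p-b)[[1,0]])))
C=-f["R"].T@f["t"];print("cam",C)
N=[]
for (a,c) in(((78,44),(43,290)),((205,74),(163,312))):
    _,d1=ray(f,*g(*a));_,d2=ray(f,*g(*c));n=np.cross(d1,d2);n/=np.linalg.norm(n);h=np.cross(n,[0,0,1]);h*=np.sign(h[0]);print("cyl yaw",np.degrees(np.arctan2(h[1],h[0])))
    N.append(n)
# for cylinder with yaw psi: signed distance of axis point at z=27 from each plane =27
A=np.array([n[:2] for n in N]);
for n in N:
    for sg in(1,-1):
        # intersect at x=511: y
        print("y at x=511:",(n@C+sg*27-n[0]*511-n[2]*27)/n[1])
# ends: robot-side end top corner midpoint / far end
for nm,a,c in(("near",(78,44),(205,74)),("far",(43,290),(163,312))):
    for z in(27,40,54): print(nm,z,onz(f,*g((a[0]+c[0])/2,(a[1]+c[1])/2),z).round(1))
t=pickle.load(open("f0.pkl","rb"))["top"];hsv=cv2.cvtColor(t["frame"],cv2.COLOR_RGB2HSV)
m=((hsv[...,0]<12)&(hsv[...,1]>130)&(hsv[...,2]>50)).astype(np.uint8)
for k in cv2.findContours(m,cv2.RETR_EXTERNAL,cv2.CHAIN_APPROX_NONE)[0]:
    if 300<cv2.contourArea(k)<900:
        ys,xs=np.nonzero(cv2.drawContours(np.zeros_like(m),[k],-1,1,-1))
        P=np.array([onz(t,x,y,30)[:2] for x,y in zip(xs,ys)]);c=P.mean(0);_,s,V=np.linalg.svd(P-c);V=V[0]*np.sign(V[0][0]);q=(P-c)@V
        print("top",c.round(1),np.degrees(np.arctan2(V[1],V[0])),q.max()-q.min(),(c+V*(q.max()+q.min())/2).round(1))
E
```

```text
egg [ 588.2 -223.9   28. ] [ 675.8 -210.8   28. ] [ 623.2 -219.9   28. ] 88.61133900875382 8.525199042259402
cam [ 499.53267174 -305.74974194  460.56933818]
cyl yaw -12.539708813076771
cyl yaw -12.500341997955154
y at x=511: -440.2246464025588
y at x=511: -383.4223340861985
y at x=511: -385.7792925808758
y at x=511: -330.1233970723434
near 27 [ 462.3 -374.2   27. ]
near 40 [ 463.5 -372.1   40. ]
near 54 [ 464.7 -369.9   54. ]
far 27 [ 561.1 -396.1   27. ]
far 40 [ 559.2 -393.4   40. ]
far 54 [ 557.2 -390.5   54. ]
top [ 450.1 -200.4] 76.19934069138085 63.809105350972644 [ 450.1 -200.4]
top [ 510.8 -384.6] -14.386933714683654 103.75152738958596 [ 511.7 -384.8]
top [ 629.9 -224.4] 10.083001099050973 83.25518522614044 [ 631.9 -224. ]
```

>>> arm_command(series=[-0.046,0.038,-0.064,0,0,0,-0.046,0.038,-0.064,0,0,0,-0.046,0.038,-0.064,0,0,0,-0.046,0.038,-0.064,0,0,0,-0.046,0.038,-0.064,0,0,0,-0.046,0.038,-0.064,0,0,0,-0.046,0.038,-0.064,0,0,0,0,0,0,0,0,0,0,0,0,0,0,0,0,0,0,0,0,0])

```text
time_s: 3.42
ee_pos: [451.0, -200.2, 125.2]
ee_rot: [-179.9, 0.2, 179.9]
force: [1.2, 0.3, -0.0]
gripper_width: 90.8
```

```bash
python3 snap.py t3 top; python3 pieces.py t3|head -3; python3 snap.py w3; python3 - <<'E'
from h import *
t=pickle.load(open("t3.pkl","rb"))["frame"]
cv2.imwrite("pics/t3c.png",cv2.resize(t[140:340,260:500][:,:,::-1],None,fx=3,fy=3))
E
```

```text
3.4167 [ 451.  -200.2  125.2] [-179.93    0.19  179.89] [ -25.3   16.1  108.7    0.    55.  -115.2] [ 1.2  0.3 -0. ] 90.8
1041.0 (528.7, 162.5) ((529.1980590820312, 163.5565948486328), (39.14775848388672, 44.64217758178711), 15.945395469665527) [  1 235 218] [array([ 667.7, -612.6,   27. ]), array([ 667.5, -612.1,   28. ]), array([ 666.4, -609.6,   33. ])]
  yaw 15.1 mid [ 664.5 -617.5] len 152.8 wid 101.6 widest s from min 70.2 86.0
  line dir [ 0.095 -0.468 -0.879] yaw -78.5
3.4667 [ 451.7 -200.9  125.6] [-179.89    0.25  179.85] [ -25.3   16.1  108.6    0.    55.  -115.2] [-0.3 -0.7  0.8] 91.1
```

View pics/t3c.png

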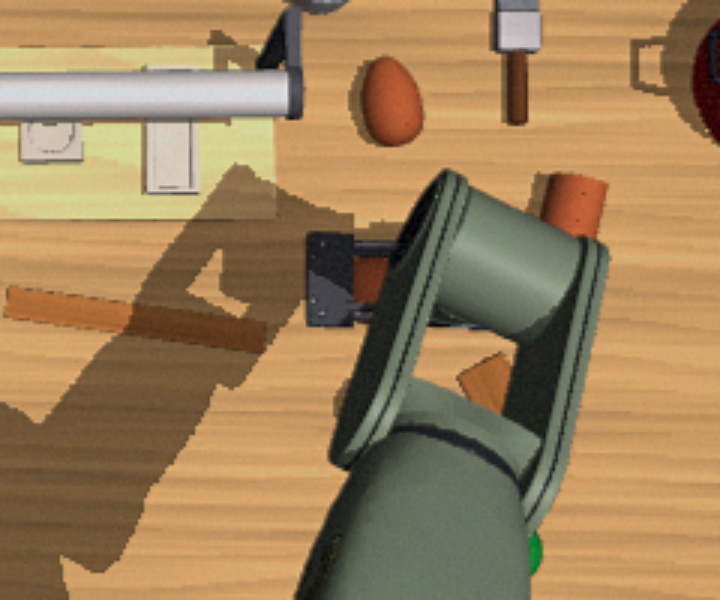

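View pics/w3.png

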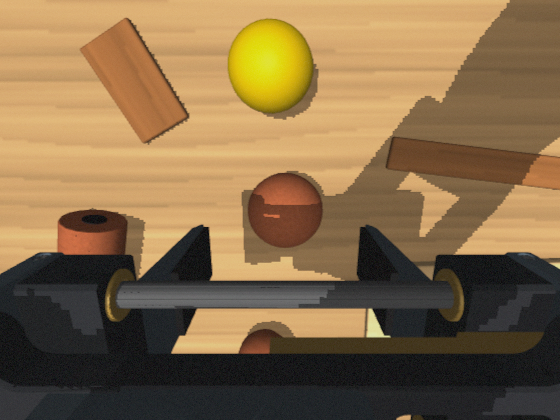

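```bash
python3 - <<'E'
from h import *
f=pickle.load(open("w3.pkl","rb"))
print(onz(f,285,210,33))
t=pickle.load(open("t3.pkl","rb"));hsv=cv2.cvtColor(t["frame"],cv2.COLOR_RGB2HSV)
m=((hsv[...,0]<12)&(hsv[...,1]>130)&(hsv[...,2]>50)).astype(np.uint8)
for k in cv2.findContours(m,cv2.RETR_EXTERNAL,cv2.CHAIN_APPROX_NONE)[0]:
    if 300<cv2.contourArea(k)<900:
        ys,xs=np.nonzero(cv2.drawContours(np.zeros_like(m),[k],-1,1,-1))
        P=np.array([onz(t,x,y,30)[:2] for x,y in zip(xs,ys)]);c=P.mean(0);_,s,V=np.linalg.svd(P-c);V=V[0]*np.sign(V[0][0]);q=(P-c)@V
        print("top",c.round(1),np.degrees(np.arctan2(V[1],V[0])),q.max()-q.min(),(c+V*(q.max()+q.min())/2).round(1))
E
```

```text
[ 451.69842777 -199.21687909   33.        ]
top [ 534.7 -390.7] -5.30119486655189 57.986591066584396 [ 533.5 -390.6]
top [ 628.6 -219. ] 9.375559709964136 84.3095414636771 [ 630.8 -218.7]
```

>>> arm_command(series=[0,0,-0.075,0,0,0,0,0,-0.075,0,0,0,0,0,-0.06,0,0,0,0,0,-0.038,0,0,0,0,0,0,0,0,0,0,0,0,0,0,0])

```text
time_s: 4.02
ee_pos: [450.7, -201.5, 24.9]
ee_rot: [-180.0, 0.0, 179.8]
force: [0.8, -0.1, 0.8]
gripper_width: 91.2
```

>>> arm_command(series=[0,0,0,0,0,0,0,0,0,0,0,0,0,0,0,0,0,0,0,0,0,0,0,0,0,0,0,0,0,0,0,0,0,0,0,0,0,0,0,0,0,0,0,0,0,0,0,0], hand=0.6, newtons=15)

```text
time_s: 4.68
ee_pos: [450.2, -201.2, 25.3]
ee_rot: [-180.0, 0.1, 179.8]
force: [-0.4, 0.7, 6.6]
gripper_width: 65.6
```

>>> arm_command(series=[0,0,0.03,0,0,0,0,0,0.07,0,0,0,0,0,0.08,0,-0.155,0,0,0,0.08,0,-0.155,0,0,0,0.08,0,-0.155,0,0,0,0.05,0,-0.155,0,0,0,0,0,-0.155,0,0,0,0,0,0,0])

```text
time_s: 5.35
ee_pos: [458.8, -181.6, 197.2]
ee_rot: [-179.1, 32.5, 178.6]
force: [-0.7, 0.2, -2.0]
gripper_width: 65.2
```

>>> arm_command(series=[0.029,0.08,0,0,0,0,0.029,0.095,0,0,0,0,0.029,0.095,0,0,0,0.016,0.029,0.095,-0.022,0,0,0.016,0.029,0.095,-0.022,0,0,0,0.029,0.095,-0.022,0,0,0,0.029,0.095,-0.022,0,0,0,0.029,0.08,-0.022,0,0,0,0,0.03,0,0,0,0,0,0,0,0,0,0,0,0,0,0,0,0])

```text
time_s: 6.27
ee_pos: [540.8, 77.0, 159.2]
ee_rot: [-178.8, 31.9, -179.8]
force: [0.2, -0.0, -1.3]
gripper_width: 65.3
```

```bash
python3 snap.py w4;python3 snap.py s4 scene
```

```text
6.2667 [540.8  77.  159.2] [-178.81   31.86 -179.75] [ 10.9   7.7 123.1 -21.2  19.1 -60.8] [ 0.2 -0.  -1.3] 65.3
6.3167 [540.7  76.3 159.5] [-178.84   31.9  -179.87] [ 10.8   7.7 123.2 -21.1  19.1 -60.8] [-0.7  0.3 -1.1] 65.4
```

View pics/w4.png

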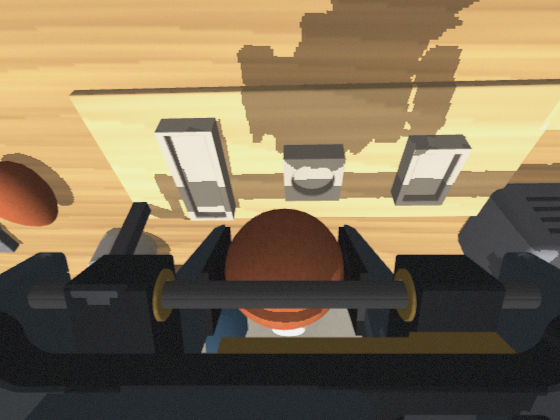

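View pics/s4.png

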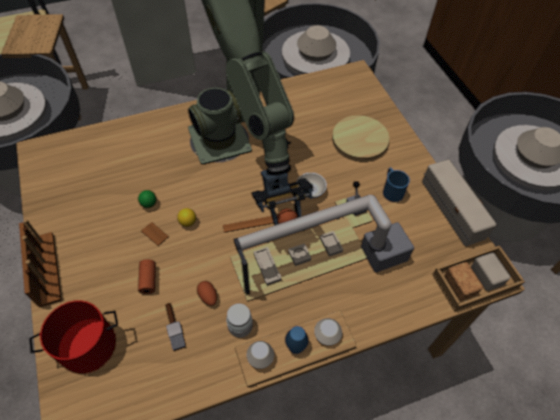

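```bash
python3 - <<'E'
from h import *
f=pickle.load(open("w4.pkl","rb"));t=f["frame"]
cv2.imwrite("pics/w4c.png",cv2.resize(t[100:230,145:480][:,:,::-1],None,fx=2.38,fy=4,interpolation=cv2.INTER_CUBIC))
E
```

View pics/w4c.png

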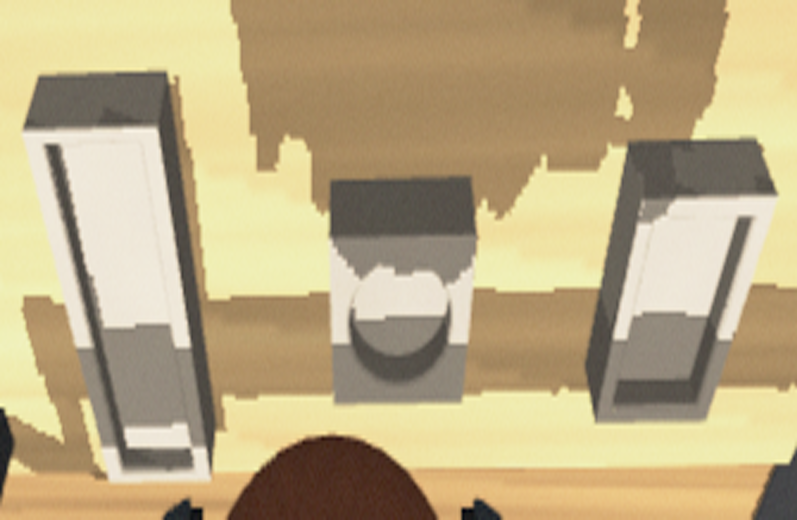

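```bash
python3 - <<'E'
from h import *
from scipy.optimize import least_squares
f=pickle.load(open("w4.pkl","rb"))
w=[(26,130,-61,-140),(160,126,-61,-90),(108,481,61,-140),(210,478,61,-90),(331,237,-29,-29),(476,236,-29,29),(334,403,29,-29),(463,401,29,29),(645,200,-38,90),(776,194,-38,140),(597,421,38,90),(707,418,38,140)]
def W(p,X):
    c,s=np.cos(p[2]),np.sin(p[2]); return np.array([p[0]+c*X[0]-s*X[1],p[1]+s*X[0]+c*X[1]])
o=[(145+u/2.38-.3,100+v/4-.4,X) for u,v,*X in w]
fun=lambda p:np.concatenate([onz(f,u,v,34)[:2]-W(p,X) for u,v,X in o])
r=least_squares(fun,[600,100,0],x_scale=[100,100,.1]);print(r.x,np.degrees(r.x[2]),fun(r.x).reshape(-1,2).round(1).tolist())
u,v=283.6,0
b=f["frame"];hsv=cv2.cvtColor(b,cv2.COLOR_RGB2HSV)
E
```

```text
[5.97830969e+02 1.04546661e+02 2.65111990e-02] 1.5189798112002844 [[0.5, 1.6], [0.5, 0.8], [0.1, -0.9], [-0.8, -0.4], [0.3, 0.7], [1.0, -0.8], [-0.3, 0.1], [-0.3, 0.0], [0.7, 0.4], [0.0, -1.6], [-0.5, 0.5], [-1.1, -0.6]]
```

>>> arm_command(series=[0,0.035,-0.02,0,-0.045,0.015,0,0.035,-0.017,0,-0.02,0.015,0,0,0,0,0,0,0,0,0,0,0,0])

```text
time_s: 6.7
ee_pos: [540.8, 103.0, 145.6]
ee_rot: [-178.8, 34.8, -178.6]
force: [-0.1, -0.4, -0.8]
gripper_width: 64.9
```

>>> arm_command(series=[0.035,0,-0.052,0,0,0,0.035,0,-0.052,0,0,0,0.03,0,-0.045,0,0,0,0,0,0,0,0,0,0,0,0,0,0,0])

```text
time_s: 7.12
ee_pos: [577.0, 102.1, 94.7]
ee_rot: [-178.7, 35.0, -178.7]
force: [-1.0, 0.1, -1.4]
gripper_width: 65.5
```

```bash
python3 snap.py w5
```

```text
7.1167 [577.  102.1  94.7] [-178.73   34.99 -178.7 ] [ 13.4  16.8 125.8 -68.1   8.8 -12.1] [-1.   0.1 -1.4] 65.5
```

View pics/w5.png

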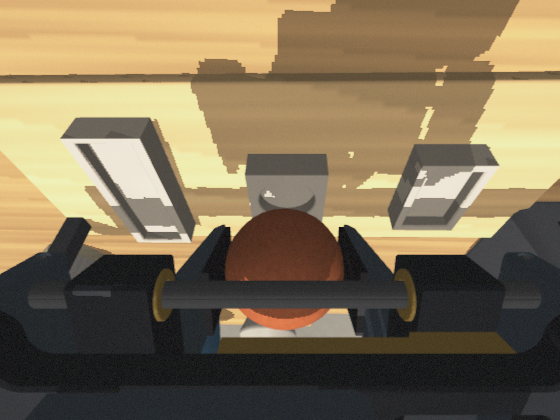

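```bash
cat > kin.py <<'E'
from h import *
from scipy.optimize import least_squares
from scipy.spatial.transform import Rotation as Ro
def fk(q,p):
    a1,d1,L1,e,L2,Lt,s6=p
    q=np.radians(q)
    Rz=lambda a:Ro.from_euler('z',a); Ry=lambda a:Ro.from_euler('y',a)
    A=Rz(q[0]);B=A*Ry(q[1]);C=A*Ry(q[1]+q[2]);W=C*Rz(q[3])*Ry(q[4])*Rz(q[5])*Rz(np.radians(s6))
    pos=A.apply([a1,0,d1])+B.apply([0,0,L1])+C.apply([e,0,L2])+W.apply([0,0,Lt])
    return pos,W
if __name__=="__main__":
    S=[pickle.load(open(n+".pkl","rb"))["state"] for n in("w1","w2","w3","w4","s4","w5")]
    S.append(dict(qpos=np.array([72.823,18.312,89.639,0,72.044,-1.146]),ee_pos=np.array([158.796,552.654,224.976]),ee_rot=np.array([180,0,163.97])))
    def fun(p):
        o=[]
        for s in S:
            x,W=fk(s["qpos"],p); o+=list(x-s["ee_pos"]); o+=list((W.inv()*Ro.from_euler('xyz',s["ee_rot"],degrees=True)).as_rotvec()*200)
        return np.array(o)
    best=min((least_squares(fun,[0,300,400,0,400,250,s]) for s in(0,90,180,-90)),key=lambda r:r.cost)
    print(best.x.round(2),fun(best.x).reshape(-1,6).round(1));np.save("kin.npy",best.x)
E
python3 kin.py
```

```text
[ 12.08 110.35 584.94  13.45 403.96 302.45  90.  ] [[  4.1 -10.8  -0.6  -0.    0.    0. ]
 [ -8.   -8.7  -1.4   0.   -0.    0. ]
 [  0.6 -13.    2.8   0.   -0.    0. ]
 [ -0.7  -9.2  -0.5  -0.    0.    0. ]
 [ -0.8  -9.2  -0.5  -0.   -0.    0. ]
 [  1.1  -8.3  -0.8  -0.    0.    0. ]
 [ 11.3  -2.3   0.9   0.    0.   -0. ]]
```

```bash
sed -i 's/a1,d1,L1,e,L2,Lt,s6=p/a1,d1,L1,e,L2,Lt,s6,b=p/; s/A.apply(\[a1,0,d1\])/A.apply([a1,b,d1])/; s/250,s\]/250,s,0]/' kin.py; python3 kin.py
cat > ik.py <<'E'
from kin import *
P=np.load("kin.npy")
LO=np.array([-177.97,-48.28,12.27,-77.06,2.81,-146.56]);HI=np.array([177.97,115.42,149.76,257.06,150.46,146.56])
def tool(yaw,lean,roll=0): # camera side towards robot; yaw= heading of lean
    return Ro.from_euler('z',yaw,degrees=True)*Ro.from_euler('y',-lean,degrees=True)*Ro.from_euler('xyz',[180,0,180],degrees=True)
def ik(pos,R,q0):
    def fun(q):
        x,W=fk(q,P);return np.r_[x-pos,(W.inv()*R).as_rotvec()*300]
    r=least_squares(fun,np.clip(q0,LO+.1,HI-.1),bounds=(LO,HI),x_scale=10.)
    return r.x,np.abs(r.fun).max()
def both(pos,R):
    az=np.degrees(np.arctan2(pos[1],pos[0]));o=[]
    for q4 in(0,180,90,-60,240):
        for q6 in(-90,90,0):
            q,e=ik(np.asarray(pos,float),R,[az,20,120,q4,20,q6])
            if e<1 and not any(np.abs(q-k).max()<1 for k in o):o.append(q)
    return o
E
python3 - <<'E'
from ik import *
def show(nm,pos,R):
    for q in both(pos,R): print(nm,q.round(0))
for lean in(25,27,30,33,36,40):
    for nm,c in(("ball",(597,104.6,60)),("egg",(594,219.6,56)),("roll",(600,-10.4,55))):
        R=tool(1.5,lean); c=np.array(c)+8*R.apply([0,0,1]); show(f"{nm} {lean}",c,R)
        c=c-110*R.apply([0,0,1]);show(f"   pre",c,R)
E
```

```text
[ -0.   140.3  591.8   25.2  417.   324.66  90.    11.5 ] [[ 0. -0.  0. -0.  0.  0.]
 [-0. -0.  0.  0. -0.  0.]
 [ 0. -0.  0.  0. -0.  0.]
 [-0. -0.  0. -0.  0.  0.]
 [-0. -0.  0. -0. -0.  0.]
 [-0. -0.  0. -0.  0.  0.]
 [-0.  0. -0.  0.  0. -0.]]
ball 25 [ 11.  23. 118. -15.  15. -67.]
   pre [ 12.  11. 117.  -9.  28. -72.]
egg 25 [ 24.  25. 114. -28.  20. -43.]
   pre [ 26.  14. 112. -20.  32. -51.]
roll 25 [  -3.   23.  119.    9.   13. -103.]
   pre [ -4.  11. 118.   5.  27. -99.]
ball 27 [ 11.  23. 119. -21.  12. -61.]
   pre [ 12.  10. 119. -12.  25. -70.]
egg 27 [ 24.  25. 115. -36.  18. -35.]
   pre [ 27.  14. 114. -24.  29. -46.]
roll 27 [  -3.   23.  121.   12.   10. -106.]
   pre [  -4.   10.  120.    6.   23. -100.]
ball 30 [ 11.  22. 122. -39.   8. -43.]
   pre [ 13.  10. 122. -17.  20. -64.]
egg 30 [ 25.  25. 117. -50.  15. -20.]
   pre [ 28.  13. 117. -31.  25. -38.]
roll 30 [  -3.   22.  123.   28.    5. -122.]
   pre [  -4.    9.  123.    9.   18. -103.]
ball 33 [ 12.  22. 124. -77.   6.  -4.]
   pre [ 13.   9. 125. -25.  15. -55.]
egg 33 [ 26.  25. 119. -70.  14.  -0.]
   pre [ 29.  13. 120. -42.  22. -27.]
   pre [  -4.    9.  126.   15.   13. -109.]
ball 36 [ 12.  23. 126. 235.   8.  44.]
   pre [ 14.   9. 128. -42.  11. -38.]
   pre [ 30.  13. 123. -55.  20. -12.]
roll 36 [ -4.  23. 127. 154.   7. 112.]
   pre [  -5.    9.  129.   29.    7. -124.]
ball 40 [ 13.  23. 129. 211.  14.  68.]
egg 40 [ 27.  26. 124. 247.  18.  44.]
   pre [ 32.  13. 127. -77.  19.  10.]
roll 40 [ -4.  23. 130. 166.  14. 100.]
```

```bash
python3 - <<'E'
from ik import *
from workcell import env
f=pickle.load(open("w5.pkl","rb"));C=np.linalg.inv(f["tool_from_camera"])
for z in(-16,-8,0):
    c=C@[0,0,z,1];k=f["intrinsics"]@c[:3];print(z,k[:2]/k[2],300.9*33/c[2])
q=env.state()["qpos"]
for a in np.linspace(0,1,7):
    l=35-6.5*min(1,a*2);R=tool(1.5,l)
    q,e=ik(np.array([577+23.8*a,102.1+2.5*a,94.7-41.7*a]),R,q);print(a,q.round(0),round(e,2))
E
```

```text
-16 [281.91382827 272.54180152] 61.901499061354166
-8 [282.01271592 265.36019917] 59.07652523217696
0 [282.10297171 258.80547598] 56.498142226789376
0.0 [ 12.  17. 126. -65.   7. -16.] 0.0
0.16666666666666666 [ 12.  18. 124. -45.   8. -36.] 0.0
0.3333333333333333 [ 12.  19. 123. -32.  10. -50.] 0.0
0.5 [ 11.  20. 121. -23.  12. -59.] 0.0
0.6666666666666666 [ 11.  21. 121. -24.  11. -57.] 0.0
0.8333333333333333 [ 11.  22. 121. -26.  11. -56.] 0.0
1.0 [ 11.  23. 121. -28.  10. -54.] 0.0
```

>>> arm_command(series=[0,0,0,0,0.075,0,0,0.005,0,0,0.07,0,0.015,0,-0.026,0,0,0,0.015,0,-0.026,0,0,0,0.015,0,-0.026,0,0,0,0,0,0,0,0,0,0,0,0,0,0,0])

```text
time_s: 7.75
ee_pos: [596.3, 99.8, 65.0]
ee_rot: [-178.1, 32.7, -178.8]
force: [0.1, 0.4, -1.4]
gripper_width: 65.2
```

```bash
python3 snap.py w6
```

```text
7.75 [596.3  99.8  65. ] [-178.12   32.72 -178.77] [ 12.7  21.1 123.5 -66.4   8.8 -14.1] [ 0.1  0.4 -1.4] 65.2
```

View pics/w6.png

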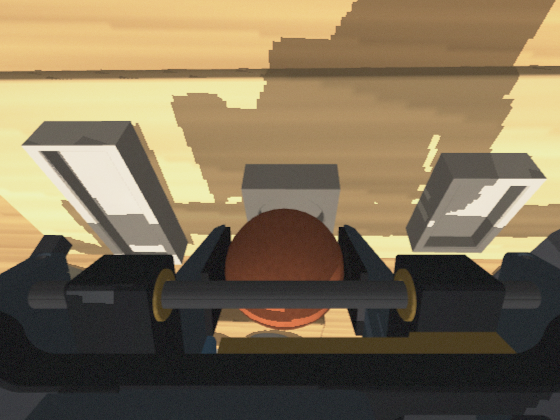

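>>> arm_command(series=[0,0.004,0.005,0,0.03,0,0,0.004,0,0,0.03,0,0,0.003,0,0,0.03,0,0,0,0,0,0,0])

```text
time_s: 8.13
ee_pos: [597.6, 103.9, 67.8]
ee_rot: [-178.3, 29.3, -178.9]
force: [0.2, -0.1, -0.8]
gripper_width: 65.2
```

```bash
python3 snap.py w7
```

```text
8.1333 [597.6 103.9  67.8] [-178.27   29.32 -178.93] [ 12.7  21.  120.5 -36.8  12.4 -43.7] [ 0.2 -0.1 -0.8] 65.2
```

>>> arm_command(series=[0.004,0.001,-0.016,0,0,0,0.004,0,-0.016,0,0,0,0,0,0,0,0,0,0,0,0,0,0,0])

```text
time_s: 8.52
ee_pos: [599.5, 103.7, 53.1]
ee_rot: [-178.1, 29.2, -178.8]
force: [0.2, 0.4, -1.1]
gripper_width: 65.6
```

```bash
python3 snap.py w8
```

```text
8.5167 [599.5 103.7  53.1] [-178.1    29.17 -178.78] [ 12.7  22.6 121.  -42.7  11.  -37.8] [ 0.2  0.4 -1.1] 65.6
```

View pics/w8.png

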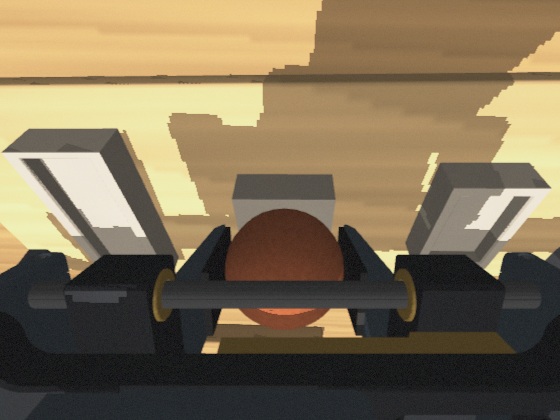

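>>> arm_command(series=[0.004,0.002,-0.004,0,0,0,0,0,0,0,0,0,0,0,0,0,0,0])

```text
time_s: 8.82
ee_pos: [601.3, 104.0, 52.0]
ee_rot: [-178.1, 29.2, -178.8]
force: [-2.6, -2.4, 5.0]
gripper_width: 64.9
```

>>> arm_command(series=[0,0,0,0,0,0,0,0,0,0,0,0,0,0,0,0,0,0,0,0,0,0,0,0], hand=0.85)

```text
time_s: 9.15
ee_pos: [601.4, 104.8, 51.2]
ee_rot: [-178.1, 29.2, -178.8]
force: [-0.2, -0.0, -0.7]
gripper_width: 77.6
```

```bash
python3 snap.py w9; python3 - <<'E'
from ik import *
from workcell import env
s=env.state();q=s["qpos"];R=Ro.from_euler('xyz',s["ee_rot"],degrees=True);z=R.apply([0,0,1])
for d in(40,80,120,160):
    q,e=ik(s["ee_pos"]-d*z,R,q);print(d,(s["ee_pos"]-d*z).round(),q.round(0),round(e,2))
E
```

```text
9.15 [601.4 104.8  51.2] [-178.14   29.16 -178.79] [ 12.7  22.9 120.8 -43.2  10.9 -37.2] [-0.2 -0.  -0.7] 77.6
40 [582. 106.  86.] [ 13.  18. 121. -32.  15. -48.] 0.0
80 [562. 107. 121.] [ 14.  14. 121. -26.  19. -54.] 0.0
120 [543. 107. 156.] [ 15.   9. 120. -21.  24. -58.] 0.0
160 [523. 108. 191.] [ 16.   5. 119. -19.  29. -61.] 0.0
```

View pics/w9.png

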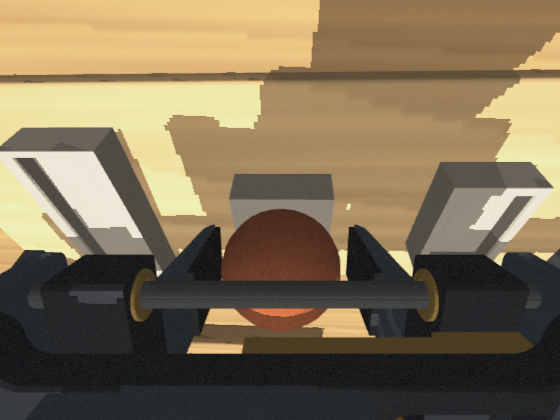

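>>> arm_command(series=[-0.02,0.001,0.035,0,0,0,-0.03,0.001,0.054,0,0,0,-0.03,0.001,0.054,0,0,0,-0.03,0.001,0.054,0,0,0,-0.03,0.001,0.054,0,0,0,-0.02,0,0.036,0,0,0,0,0,0,0,0,0])

```text
time_s: 9.78
ee_pos: [537.7, 107.1, 169.4]
ee_rot: [-178.2, 29.5, -178.8]
force: [0.4, 0.6, 0.1]
gripper_width: 77.5
```

```bash
python3 snap.py w10; python3 - <<'E'
from ik import *
from workcell import env
for nm,c,yaw in(("cyl",(511,-385,27),-13),("egg",(623,-220,28),9)):
  for lean in(28.5,):
    R=tool(yaw,lean);z=R.apply([0,0,1])
    for d in(8,-80,-130):
        for q in both(np.array(c)+d*z,R): print(nm,lean,d,(np.array(c)+d*z).round(1),q.round(0),R.as_euler('xyz',degrees=True).round(1))
E
```

```text
9.7833 [537.7 107.1 169.4] [-178.23   29.48 -178.82] [ 15.1   7.8 119.9 -20.3  25.3 -59.3] [0.4 0.6 0.1] 77.5
```

View pics/w10.png

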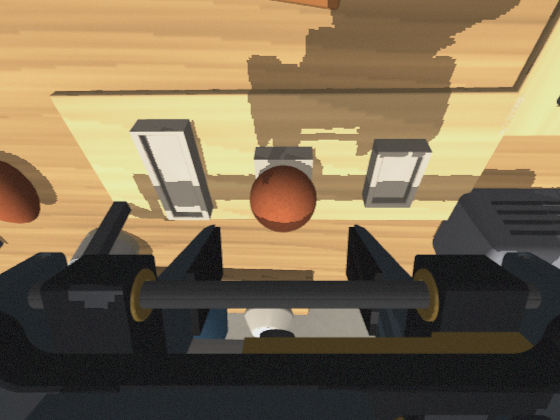

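```bash
python3 - <<'E'
from ik import *
for nm,c,yaw in(("cyl",(511,-385,27),-13),("egg",(623,-220,28),9)):
  for dy in (0,-6):
   for lean in(10,15,18,21,24,28.5,-28,-24):
    R=tool(yaw+dy,lean);
    if lean<0: R=tool(yaw+dy+180,-lean)
    z=R.apply([0,0,1])
    for d in(8,-110):
        for q in both(np.array(c)+d*z,R): print(nm,dy,lean,d,(np.array(c)+d*z).round(1),q.round(0))
E
```

```text
cyl 0 10 8 [ 512.4 -385.3   19.1] [ -40.   31.  103.    8.   37. -123.]
cyl 0 10 -110 [ 492.4 -380.7  135.3] [ -41.   22.   98.    6.   51. -122.]
cyl 0 15 8 [ 513.  -385.5   19.3] [ -42.   30.  106.   14.   31. -130.]
cyl 0 15 -110 [ 483.3 -378.6  133.3] [ -43.   20.  103.   11.   44. -127.]
cyl 0 18 8 [ 513.4 -385.6   19.4] [ -42.   30.  109.   19.   27. -135.]
cyl 0 18 -110 [ 477.9 -377.4  131.6] [ -44.   19.  106.   14.   40. -131.]
cyl 0 21 8 [ 513.8 -385.6   19.5] [ -43.   29.  111.   26.   24. -143.]
cyl 0 21 -110 [ 472.6 -376.1  129.7] [ -46.   18.  109.   19.   37. -136.]
cyl 0 24 -110 [ 467.4 -374.9  127.5] [ -47.   17.  112.   24.   33. -142.]
cyl 0 -28 8 [ 507.3 -384.2   19.9] [-33.  47.  74.  -9.  86.  73.]
cyl 0 -28 -110 [ 561.3 -396.6  124.1] [-32.  47.  58.  -9. 102.  71.]
cyl 0 -24 8 [ 507.8 -384.3   19.7] [-34.  45.  77.  -8.  81.  72.]
cyl 0 -24 -110 [ 554.6 -395.1  127.5] [-33.  44.  62.  -8.  96.  71.]
cyl -6 10 8 [ 512.3 -385.5   19.1] [ -40.   31.  103.    6.   37. -115.]
cyl -6 10 -110 [ 492.9 -378.8  135.3] [ -41.   22.   99.    5.   50. -114.]
cyl -6 15 8 [ 
[... 2122 characters left out ...]
.9   20.4] [ -24.   31.  106.   17.   29. -132.]
egg -6 18 -110 [ 589.1 -221.8  132.6] [ -26.   20.  103.   13.   41. -128.]
egg -6 21 8 [ 625.9 -219.8   20.5] [ -25.   30.  108.   24.   25. -138.]
egg -6 21 -110 [ 583.6 -222.1  130.7] [ -27.   19.  106.   17.   37. -133.]
egg -6 24 8 [ 626.2 -219.8   20.7] [ -26.   30.  110.   32.   22. -147.]
egg -6 24 -110 [ 578.3 -222.3  128.5] [ -28.   19.  109.   23.   33. -139.]
egg -6 -28 8 [ 619.2 -220.2   20.9] [-16.  49.  70.  -9.  88.  73.]
egg -6 -28 -110 [ 674.6 -217.3  125.1] [-15.  50.  53.  -9. 105.  72.]
egg -6 -24 8 [ 619.8 -220.2   20.7] [-17.  47.  73.  -8.  83.  73.]
egg -6 -24 -110 [ 667.7 -217.7  128.5] [-16.  46.  58.  -8.  99.  72.]
```

>>> arm_command(series=[-0.04,0,0.04,0,0.13,0,-0.04,0,0.04,0,0.13,0,-0.04,0,0.04,0,0.13,0,-0.04,0,0.04,0,0.13,0,-0.04,0,0.04,0,0.13,0,0.009,-0.045,0,0,0,-0.15,0.009,-0.045,0,0,0,-0.15,0.009,-0.045,0,0,0,-0.15,0.009,-0.045,0,0,0,-0.15,0.009,-0.045,0,0,0,-0.15,0.009,-0.045,0,0,0,-0.15,0.009,-0.045,0,0,0,-0.15,0.009,-0.045,0,0,0,-0.15,0.009,-0.045,0,0,0,-0.15,0.009,-0.045,0,0,0,-0.15,0.009,-0.045,0,0,0,-0.15,0.009,-0.045,0,0,0,-0.15,0.009,-0.045,0,0,0,-0.15,0.009,-0.045,0,0,0,-0.15,0,0,0,0,0,0], hand=1)

```text
time_s: 11.5
ee_pos: [508.5, -148.7, 243.8]
ee_rot: [-178.6, -0.0, 86.2]
force: [0.4, -0.3, 0.3]
gripper_width: 91.3
```

>>> arm_command(series=[0.009,-0.044,-0.016,0,0,-0.157,0.009,-0.044,-0.016,0,0,-0.157,0.009,-0.044,-0.016,0,0,-0.157,0.009,-0.044,-0.016,0,0,-0.157,0.009,-0.044,-0.016,0,0,-0.157,0.009,-0.044,-0.016,0,0,-0.157,0.009,-0.044,-0.016,0,0,-0.157,0.009,-0.044,-0.016,0,0,-0.157,0.009,-0.044,-0.016,0,0,-0.157,0.009,-0.044,-0.016,0,0,-0.157,0.009,-0.044,-0.016,0,0,-0.157,0.009,-0.044,-0.016,0,0,-0.157,0.009,-0.044,-0.016,0,0,-0.157,0.009,-0.044,-0.016,0,0,-0.157,0,0,0,0.028,0.121,0,0,0,0,0.028,0.121,0,0,0,0,0.028,0.121,0,0,0,0,0.028,0.121,0,0,0,0,0.028,0.121,0,0,0,0,0,0,0])

```text
time_s: 13.17
ee_pos: [560.0, -390.8, 149.6]
ee_rot: [-178.1, 28.3, -12.0]
force: [0.3, 1.4, -1.8]
gripper_width: 91.5
```

```bash
cat > mv.py <<'E'
# python3 mv.py x y z heading lean -> remaining shift (mm & shares) and rotvec shares
import sys
from ik import *
from workcell import env
def rem(pos,R):
    s=env.state();C=Ro.from_euler('xyz',s["ee_rot"],degrees=True)
    rv=np.degrees((R*C.inv()).as_rotvec());d=np.array(pos)-s["ee_pos"]
    print("t",round(s["time_s"],2),"at",s["ee_pos"].round(1),s["ee_rot"].round(1),"q",s["qpos"].round(0))
    print("shift",d.round(1),(d/400).round(4),"turn deg",rv.round(2),(rv/45).round(4))
    q,e=ik(np.array(pos,float),R,s["qpos"]);print("ik",q.round(0),round(e,2))
if __name__=="__main__":
    a=list(map(float,sys.argv[1:]));rem(a[:3],tool(a[3],a[4]))
E
python3 snap.py w11; python3 mv.py 561.3 -396.6 124.1 167 28; python3 mv.py 507.3 -384.2 19.9 167 28
```

```text
13.1667 [ 560.  -390.8  149.6] [-178.12   28.33  -11.96] [-32.2  46.4  56.   -7.9 105.   70. ] [ 0.3  1.4 -1.8] 91.5
t 13.22 at [ 559.2 -391.   151.1] [-178.2   28.1  -12. ] q [-32.  46.  56.  -8. 105.  70.]
shift [  2.1  -5.6 -27. ] [ 0.0052 -0.014  -0.0674] turn deg [-1.61  0.22 -0.11] [-0.0357  0.0049 -0.0024]
ik [-32.  47.  58.  -9. 102.  71.] 0.0
t 13.22 at [ 559.2 -391.   151.1] [-178.2   28.1  -12. ] q [-32.  46.  56.  -8. 105.  70.]
shift [ -51.9    6.8 -131.2] [-0.1298  0.017  -0.3279] turn deg [-1.61  0.22 -0.11] [-0.0357  0.0049 -0.0024]
ik [-33.  47.  74.  -9.  86.  73.] 0.0
```

View pics/w11.png

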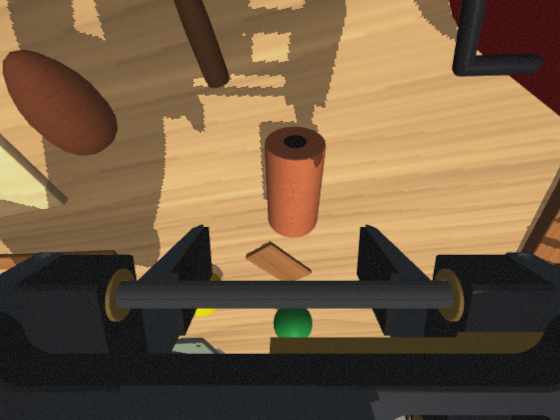

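```bash
python3 - <<'E'
from h import *
f=pickle.load(open("w11.pkl","rb"));f0=f
C=-f["R"].T@f["t"];N=[]
for a,c in(((265,145),(270,225)),((326,145),(318,225))):
    _,d1=ray(f,*a);_,d2=ray(f,*c);n=np.cross(d1,d2);n/=np.linalg.norm(n);h=np.cross(n,[0,0,1]);h*=np.sign(h[0]);print("yaw",np.degrees(np.arctan2(h[1],h[0])),[round(float((n@C+s*27-n[0]*511-n[2]*27)/n[1]),1) for s in(1,-1)])
print(onz(f,295,157,54),"far top-edge; near end bottom/top",onz(f,294,235,27),onz(f,295,128,27), onz(f,295,142,27))
t=f["frame"];cv2.imwrite("pics/w11c.png",cv2.resize(t[115:245,240:350][:,:,::-1],None,fx=4,fy=4,interpolation=cv2.INTER_CUBIC))
E
```

```text
yaw -12.35643908615512 [-330.3, -385.9]
yaw -12.054111438017621 [-385.5, -441.1]
[ 562.47558202 -396.4658122    54.        ] far top-edge; near end bottom/top [ 434.14687118 -369.41127092   27.        ] [ 572.47126029 -398.40145866   27.        ] [ 558.96547626 -395.68756416   27.        ]
```

View pics/w11c.png

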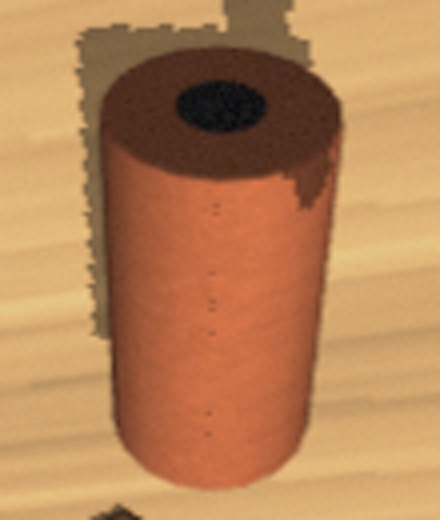

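>>> arm_command(series=[0.012,-0.015,-0.04,-0.035,0.003,0,0,0,-0.01,0,0,0,0,0,0,0,0,0])

```text
time_s: 13.47
ee_pos: [561.8, -397.1, 135.4]
ee_rot: [180.0, 27.7, -13.0]
force: [-0.6, 0.5, 0.4]
gripper_width: 91.1
```

```bash
python3 mv.py 564.6 -397 130.3 167.5 28; python3 mv.py 509.6 -384.7 24.4 167.5 28
```

```text
t 13.47 at [ 561.8 -397.1  135.4] [180.   27.7 -13. ] q [-32.  47.  57.  -9. 103.  71.]
shift [ 2.8  0.1 -5.1] [ 0.0069  0.0002 -0.0127] turn deg [0.06 0.25 0.51] [0.0013 0.0056 0.0114]
ik [-32.  47.  57.  -9. 102.  71.] 0.0
t 13.47 at [ 561.8 -397.1  135.4] [180.   27.7 -13. ] q [-32.  47.  57.  -9. 103.  71.]
shift [ -52.2   12.4 -111. ] [-0.1306  0.031  -0.2775] turn deg [0.06 0.25 0.51] [0.0013 0.0056 0.0114]
ik [-33.  47.  73. -10.  86.  72.] 0.0
```

>>> arm_command(series=[-0.026,0.006,-0.065,0,0,0.005,-0.026,0.006,-0.06,0,0,0.005,-0.026,0.006,-0.055,0,0,0,-0.026,0.006,-0.053,0,0,0,-0.026,0.006,-0.045,0,0,0,0,0,0,0,0,0,0,0,0,0,0,0])

```text
time_s: 14.05
ee_pos: [510.1, -385.7, 26.1]
ee_rot: [179.9, 27.6, -12.7]
force: [0.5, -0.5, 0.8]
gripper_width: 91.4
```

```bash
python3 snap.py w12; python3 mv.py 509.6 -384.7 24.4 167.5 28
```

```text
14.05 [ 510.1 -385.7   26.1] [179.92  27.65 -12.66] [-33.3  46.8  73.4  -9.5  85.9  72.2] [ 0.5 -0.5  0.8] 91.4
t 14.1 at [ 511.4 -386.3   26.9] [179.8  27.5 -12.7] q [-33.  47.  73. -10.  86.  72.]
shift [-1.8  1.6 -2.5] [-0.0045  0.0041 -0.0064] turn deg [0.24 0.47 0.11] [0.0054 0.0104 0.0024]
ik [-33.  47.  73. -10.  86.  72.] 0.0
```

View pics/w12.png

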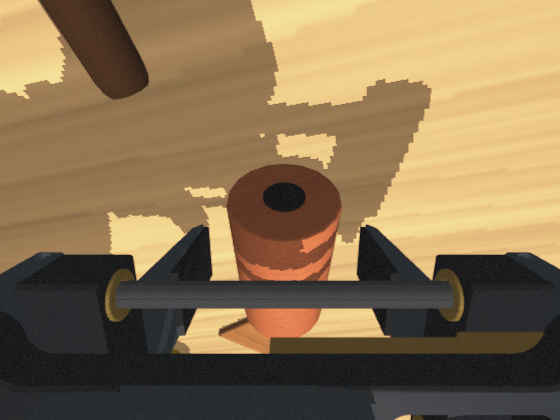

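>>> arm_command(series=[-0.002,0.002,-0.005,0,0.005,0,0,0,0,0,0,0,0,0,0,0,0,0])

```text
time_s: 14.35
ee_pos: [511.0, -385.3, 24.1]
ee_rot: [179.8, 27.7, -12.7]
force: [-0.3, 0.4, -0.1]
gripper_width: 91.0
```

>>> arm_command(series=[0,0,0,0,0,0,0,0,0,0,0,0,0,0,0,0,0,0,0,0,0,0,0,0,0,0,0,0,0,0,0,0,0,0,0,0,0,0,0,0,0,0,0,0,0,0,0,0,0,0,0,0,0,0,0,0,0,0,0,0], hand=0.45, newtons=22)

```text
time_s: 15.18
ee_pos: [510.1, -385.1, 23.2]
ee_rot: [179.8, 27.9, -12.7]
force: [-0.6, -0.5, -0.1]
gripper_width: 53.6
```

```bash
python3 snap.py w13; python3 - <<'E'
from ik import *
from workcell import env
R=tool(1.5,28);c=np.array([600,-10.4,54]);z=R.apply([0,0,1]);q=np.array([-3,22,122,15,9,-110.])
for d in(3,-40,-110): 
    q,e=ik(c+d*z,R,q);print(d,(c+d*z).round(1),q.round(0),round(e,2))
E
```

```text
15.1833 [ 510.1 -385.1   23.2] [179.82  27.85 -12.68] [-33.2  47.   73.5  -9.6  85.8  72.4] [-0.6 -0.5 -0.1] 53.6
3 [601.4 -10.4  51.4] [  -3.   22.  122.   15.    9. -109.] 0.0
-40 [581.2 -10.9  89.3] [  -4.   17.  122.   10.   14. -104.] 0.0
-110 [548.4 -11.8 151.1] [  -4.    9.  121.    7.   22. -101.] 0.0
```

View pics/w13.png

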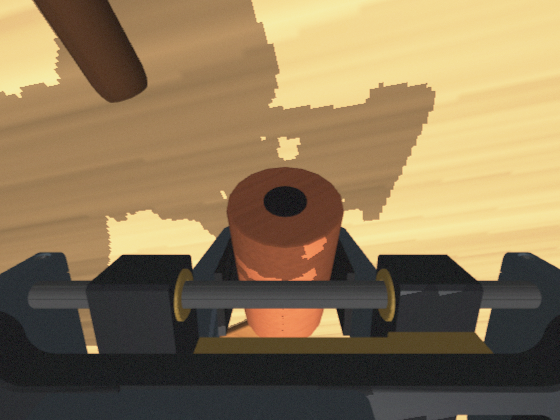

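```bash
python3 - <<'E'
from ik import *
from workcell import env
q=env.state()["qpos"]
for i in range(31):
    a=i/30;h=167.3+194.2*a
    R=tool(h,28);p=np.array([510-20*a,-385+373*a,200+30*np.sin(np.pi*a)])
    q2,e=ik(p,R,q)
    if i==0: print("first",q2.round(0))
    print(i,p.round(0),q2.round(0),round(e,2),"maxstep",np.abs(q2-q).max().round(1)); q=q2
E
```

```text
first [-33.  40.  62. -10. 104.  69.]
0 [ 510. -385.  200.] [-33.  40.  62. -10. 104.  69.] 0.0 maxstep 18.7
1 [ 509. -373.  203.] [-31.  38.  65. -12. 103.  65.] 0.0 maxstep 4.3
2 [ 509. -360.  206.] [-29.  37.  67. -14. 101.  61.] 0.0 maxstep 4.2
3 [ 508. -348.  209.] [-27.  35.  69. -15.  99.  57.] 0.0 maxstep 4.1
4 [ 507. -335.  212.] [-26.  33.  72. -17.  97.  53.] 0.0 maxstep 4.0
5 [ 507. -323.  215.] [-24.  32.  75. -19.  95.  49.] 0.0 maxstep 3.9
6 [ 506. -310.  218.] [-22.  30.  77. -20.  92.  45.] 0.0 maxstep 3.8
7 [ 505. -298.  220.] [-20.  28.  80. -22.  90.  41.] 0.0 maxstep 3.7
8 [ 505. -286.  222.] [-18.  27.  82. -23.  87.  37.] 0.0 maxstep 3.7
9 [ 504. -273.  224.] [-16.  25.  85. -25.  85.  34.] 0.0 maxstep 3.7
10 [ 503. -261.  226.] [-14.  23.  88. -26.  82.  30.] 0.0 maxstep 3.6
11 [ 503. -248.  227.] [-13.  21.  90. -27.  79.  27.] 0.0 maxstep 3.7
12 [ 502. -236.  229.] [-11.  20.  93. -28.  77.  23.] 0.0 maxstep 3.7
13 [ 501. -223.  229.] [ -9.  18.  95. -29.  74.  19.] 0.0 maxstep 3.7
14 [ 501. -211.  230.] [ -8.  16.  98. -30.  71.  15.] 0.0 maxstep 3.8
15 [ 5
[... 415 characters left out ...]
 5.1
21 [ 496. -124.  224.] [ -1.   5. 113. -31.  50. -17.] 0.0 maxstep 5.5
22 [ 495. -111.  222.] [ -1.   4. 114. -30.  46. -23.] 0.0 maxstep 6.0
23 [495. -99. 220.] [ -1.   3. 116. -28.  43. -29.] 0.0 maxstep 6.7
24 [494. -87. 218.] [ -1.   2. 117. -26.  40. -37.] 0.0 maxstep 7.4
25 [493. -74. 215.] [ -1.   1. 119. -23.  37. -45.] 0.0 maxstep 8.3
26 [493. -62. 212.] [ -2.   1. 120. -19.  35. -54.] 0.0 maxstep 9.3
27 [492. -49. 209.] [ -2.   0. 121. -14.  33. -65.] 0.0 maxstep 10.3
28 [491. -37. 206.] [ -3.  -0. 122.  -8.  31. -76.] 0.0 maxstep 11.3
29 [491. -24. 203.] [ -4.  -0. 122.  -1.  30. -88.] 0.0 maxstep 12.1
30 [490. -12. 200.] [  -5.   -0.  123.    6.   30. -101.] 0.0 maxstep 12.4
```

>>> arm_command(series=[0,0,0.03,0,0,0,0,0,0.08,0,0,0,0,0,0.1,0,0,0,0,0,0.1,0,0,0,0,0,0.1,0,0,0,0,0.015,0.1,0,0,0.08,-0.002,0.031,0,0,0,0.154,-0.002,0.031,0,0,0,0.154,-0.002,0.031,0,0,0,0.154,-0.002,0.031,0,0,0,0.154,-0.002,0.031,0,0,0,0.154,-0.002,0.031,0,0,0,0.154,-0.002,0.031,0,0,0,0.154,-0.002,0.031,0,0,0,0.154,-0.002,0.031,0,0,0,0.154,-0.002,0.031,0,0,0,0.154,-0.002,0.031,0,0,0,0.154,-0.002,0.031,0,0,0,0.154,-0.002,0.031,0,0,0,0.154,-0.002,0.031,0,0,0,0.154])

```text
time_s: 16.9
ee_pos: [498.1, -204.1, 227.3]
ee_rot: [179.9, 27.8, 88.3]
force: [1.0, 0.1, -2.5]
gripper_width: 53.8
```

```bash
python3 mv.py 480 -12 200 1.5 28; python3 snap.py s13 scene
```

```text
t 16.9 at [ 498.1 -204.1  227.3] [179.9  27.8  88.3] q [ -7.  14. 102. -31.  65.   8.]
shift [-18.1 192.1 -27.3] [-0.0453  0.4803 -0.0682] turn deg [-2.400e-01 -8.000e-02  9.317e+01] [-5.4000e-03 -1.8000e-03  2.0703e+00]
ik [  -5.   -1.  124.    6.   30. -101.] 0.0
16.9 [ 498.1 -204.1  227.3] [179.88  27.8   88.28] [ -7.3  13.5 101.8 -30.8  65.1   7.7] [ 1.   0.1 -2.5] 53.8
```

View pics/s13.png

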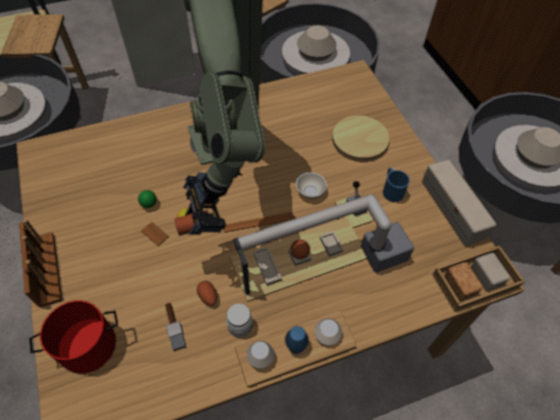

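>>> arm_command(series=[-0.003,0.03,0,0,0,0.14,-0.003,0.03,0,0,0,0.14,-0.003,0.03,0,0,0,0.14,-0.003,0.03,0,0,0,0.14,-0.003,0.03,0,0,0,0.14,-0.003,0.03,0,0,0,0.14,-0.003,0.03,0,0,0,0.14,-0.003,0.03,0,0,0,0.14,-0.003,0.03,0,0,0,0.14,-0.003,0.03,0,0,0,0.14,-0.003,0.03,-0.01,0,0,0.112,-0.003,0.03,-0.01,0,0,0.112,-0.003,0.03,-0.01,0,0,0.112,-0.003,0.03,-0.01,0,0,0.112,-0.003,0.03,-0.01,0,0,0.112,0,0.03,-0.01,0,0,0.112,0,0,0,0,0,0,0,0,0,0,0,0])

```text
time_s: 18.45
ee_pos: [480.2, -13.9, 203.0]
ee_rot: [179.8, 27.7, -179.0]
force: [0.2, -0.5, -2.3]
gripper_width: 53.6
```

```bash
python3 snap.py w14; python3 mv.py 548.4 -11.8 151.1 1.5 28
```

```text
18.45 [480.2 -13.9 203. ] [ 179.79   27.73 -179.  ] [  -5.1   -1.1  123.     5.9   30.7 -100.5] [ 0.2 -0.5 -2.3] 53.6
t 18.5 at [480.6 -13.9 203.3] [ 179.8   27.8 -179. ] q [  -5.   -1.  123.    6.   31. -101.]
shift [ 67.8   2.1 -52.2] [ 0.1694  0.0052 -0.1306] turn deg [-0.16 -0.21  0.38] [-0.0035 -0.0047  0.0084]
ik [  -4.    9.  121.    7.   22. -101.] 0.0
```

View pics/w14.png

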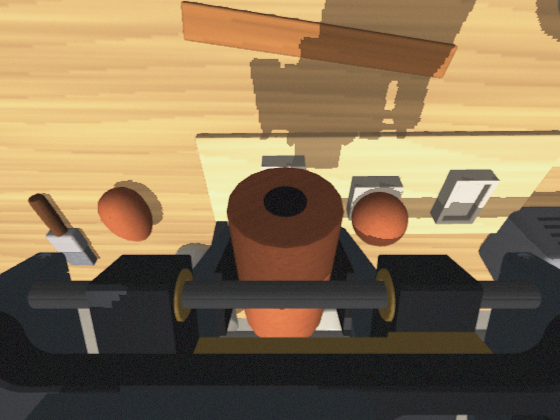

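>>> arm_command(series=[0.056,0.002,-0.043,-0.003,-0.004,0.008,0.056,0.002,-0.043,0,0,0,0.056,0.002,-0.043,0,0,0,0.024,0.001,-0.047,0,0,0,0.024,0.001,-0.047,0,0,0,0.024,0,-0.047,0,0,0,0,0,0,0,0,0,0,0,0,0,0,0])

```text
time_s: 19.17
ee_pos: [576.7, -10.3, 94.3]
ee_rot: [179.9, 27.9, -178.4]
force: [0.4, -0.3, -3.3]
gripper_width: 53.4
```

```bash
python3 snap.py w15; python3 mv.py 600.9 -10.4 50.2 1.5 28
```

```text
19.1667 [576.7 -10.3  94.3] [ 179.95   27.87 -178.44] [  -3.5   16.2  121.9    9.9   14.3 -104.1] [ 0.4 -0.3 -3.3] 53.4
t 19.22 at [577.1 -10.3  95.5] [ 180.    28.  -178.4] q [  -4.   16.  122.   10.   14. -104.]
shift [ 23.8  -0.1 -45.3] [ 0.0596 -0.0002 -0.1134] turn deg [-0.03  0.01 -0.09] [-0.0006  0.0003 -0.002 ]
ik [  -3.   22.  122.   15.    9. -109.] 0.0
```

View pics/w15.png

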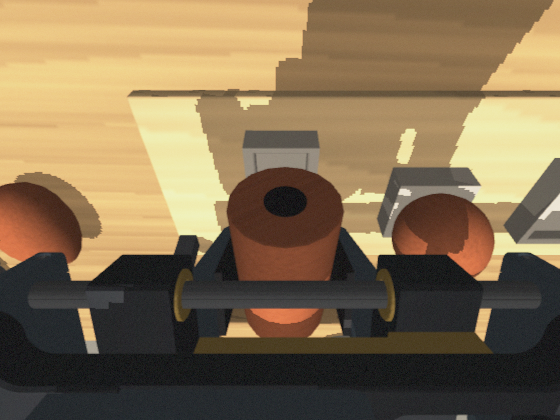

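```bash
python3 - <<'E'
from h import *
f=pickle.load(open("w15.pkl","rb"))
for u in(243.5,319,281.3): print(onz(f,u,150.5,34).round(1))
print("expected front mid", 600.2-61, -10.4-1.6)
E
```

```text
[543.2 -36.3  34. ]
[541.8  12.6  34. ]
[542.5 -11.8  34. ]
expected front mid 539.2 -12.0
```

>>> arm_command(series=[0.026,0,-0.042,0,0,0,0.026,0,-0.042,0,0,0,0.006,0,-0.01,0,0,0,0,0,0,0,0,0,0,0,0,0,0,0])

```text
time_s: 19.63
ee_pos: [600.1, -10.3, 58.8]
ee_rot: [180.0, 28.1, -178.4]
force: [-0.3, -1.2, -2.7]
gripper_width: 53.6
```

```bash
python3 snap.py w16; python3 mv.py 601.5 -10.4 50.2 1.5 28
```

```text
19.6333 [600.1 -10.3  58.8] [ 179.98   28.09 -178.39] [  -3.4   21.2  121.4   14.2    9.6 -108.4] [-0.3 -1.2 -2.7] 53.6
t 19.68 at [600.2 -10.3  59. ] [ 180.    28.1 -178.4] q [  -3.   21.  121.   14.   10. -108.]
shift [ 1.3 -0.1 -8.8] [ 0.0033 -0.0003 -0.022 ] turn deg [-0.02  0.12 -0.12] [-0.0003  0.0027 -0.0027]
ik [  -3.   22.  122.   15.    9. -109.] 0.0
```

View pics/w16.png

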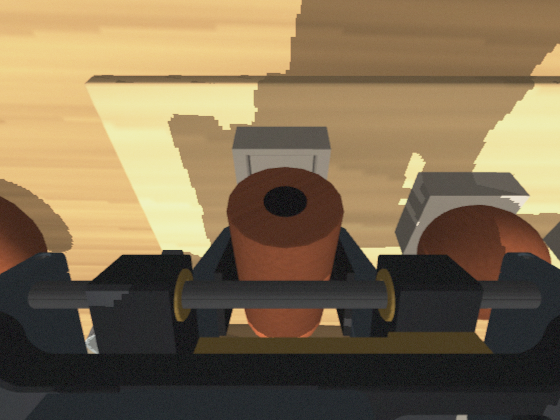

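>>> arm_command(series=[0.002,-0.001,-0.008,0,0,0,0.001,0,-0.007,0,0,0,0,0,-0.004,0,0,0,0,0,0,0,0,0,0,0,0,0,0,0])

```text
time_s: 20.1
ee_pos: [601.9, -11.0, 51.0]
ee_rot: [-180.0, 28.2, -178.4]
force: [-3.1, -3.3, 3.7]
gripper_width: 53.6
```

```bash
python3 snap.py w17
```

```text
20.1 [601.9 -11.   51. ] [-179.98   28.16 -178.38] [  -3.4   22.1  121.7   16.2    8.5 -110.5] [-3.1 -3.3  3.7] 53.6
```

View pics/w17.png

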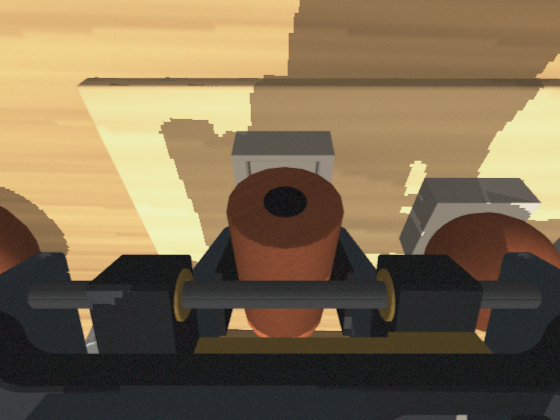

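>>> arm_command(series=[0,-0.002,0,0,0,0,0,0,0,0,0,0])

```text
time_s: 20.32
ee_pos: [602.0, -11.7, 50.6]
ee_rot: [180.0, 28.1, -178.4]
force: [-0.4, -1.6, 3.3]
gripper_width: 53.9
```

>>> arm_command(series=[0,0,0,0,0,0,0,0,0,0,0,0,0,0,0,0,0,0,0,0,0,0,0,0,0,0,0,0,0,0], hand=0.78)

```text
time_s: 20.73
ee_pos: [601.2, -11.3, 49.8]
ee_rot: [180.0, 28.0, -178.4]
force: [0.2, -0.6, 0.7]
gripper_width: 71.1
```

```bash
python3 snap.py w18
```

```text
20.7333 [601.2 -11.3  49.8] [ 179.98   28.01 -178.38] [  -3.5   22.2  121.7   16.5    8.5 -110.8] [ 0.2 -0.6  0.7] 71.1
```

View pics/w18.png

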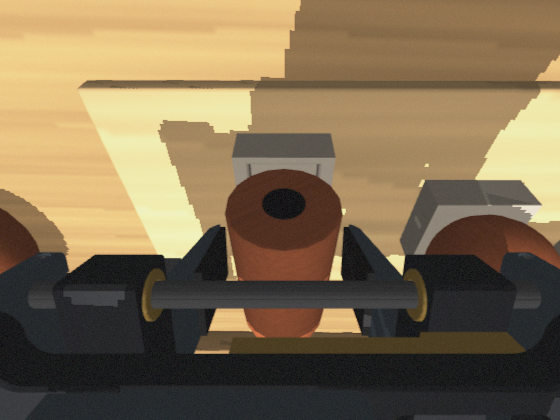

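>>> arm_command(series=[-0.018,0,0.034,0,0,0,-0.028,-0.001,0.053,0,0,0,-0.028,-0.001,0.053,0,0,0,-0.028,-0.001,0.053,0,0,0,-0.028,-0.001,0.053,0,0,0,-0.028,0,0.053,0,0,0,0,0,0,0,0,0])

```text
time_s: 21.37
ee_pos: [538.7, -13.2, 173.9]
ee_rot: [-180.0, 28.4, -178.4]
force: [0.2, -0.0, 1.2]
gripper_width: 71.3
```

```bash
python3 snap.py w19; python3 - <<'E'
from ik import *
from workcell import env
q0=env.state()["qpos"]
for h in(3,5,7):
  for lean in(20,22,24):
    R=tool(h,lean);z=R.apply([0,0,1]);q=q0
    out=[]
    for d in(-110,-50,5):
        c=np.array([623,-219.5,28])+d*z
        q,e=ik(c,R,q);out.append((c.round(1).tolist(),q.round(0)[3:],round(e,2)))
    print(h,lean,out)
E
```

```text
21.3667 [538.7 -13.2 173.9] [-179.96   28.45 -178.36] [  -4.3    6.3  120.4    6.6   25.2 -101.2] [ 0.2 -0.   1.2] 71.3
3 20 [([585.4, -221.5, 131.4], array([  16.,   38., -131.]), np.float64(0.0)), ([605.9, -220.4, 75.0], array([  18.,   32., -133.]), np.float64(0.0)), ([624.7, -219.4, 23.3], array([  21.,   26., -135.]), np.float64(0.0))]
3 22 [([581.8, -221.7, 130.0], array([  19.,   36., -134.]), np.float64(0.0)), ([604.3, -220.5, 74.4], array([  22.,   29., -137.]), np.float64(0.0)), ([624.9, -219.4, 23.4], array([  26.,   24., -140.]), np.float64(0.0))]
3 24 [([578.3, -221.8, 128.5], array([  23.,   33., -138.]), np.float64(0.0)), ([602.7, -220.6, 73.7], array([  27.,   27., -142.]), np.float64(0.0)), ([625.0, -219.4, 23.4], array([  32.,   22., -147.]), np.float64(0.0))]
5 20 [([585.5, -222.8, 131.4], array([  17.,   39., -134.]), np.float64(0.0)), ([606.0, -221.0, 75.0], array([  19.,   33., -136.]), np.float64(0.0)), ([624.7, -219.4, 23.3], array([  22.,   27., -139.]), np.float64(0.0))]
5 22 [([582.0, -223.1, 130.0], array([  20.,   37., -138.]), np.float64(0.0)), ([604.3, 
[... 329 characters left out ...]
, -147.]), np.float64(3.36))]
7 20 [([585.7, -224.1, 131.4], array([  18.,   40., -137.]), np.float64(0.0)), ([606.0, -221.6, 75.0], array([  20.,   33., -139.]), np.float64(0.0)), ([624.7, -219.3, 23.3], array([  23.,   28., -142.]), np.float64(0.0))]
7 22 [([582.1, -224.5, 130.0], array([  21.,   37., -141.]), np.float64(0.0)), ([604.4, -221.8, 74.4], array([  24.,   31., -143.]), np.float64(0.0)), ([624.9, -219.3, 23.4], array([  28.,   26., -147.]), np.float64(0.3))]
7 24 [([578.6, -225.0, 128.5], array([  25.,   35., -145.]), np.float64(0.0)), ([602.8, -222.0, 73.7], array([  27.,   29., -147.]), np.float64(2.18)), ([625.0, -219.3, 23.4], array([  29.,   24., -147.]), np.float64(6.82))]
```

View pics/w19.png

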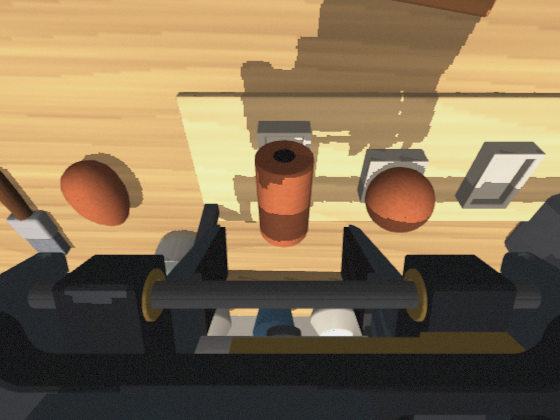

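>>> arm_command(series=[-0.03,-0.08,0,0,0,0,-0.01,-0.09,0,0,0,0,0,-0.09,0,0,0,0,0,-0.09,0,0,0,0.028,0,-0.09,0,0,0.08,0.028,0,-0.08,0,0,0.085,0,0,0,0,0,0,0,0,0,0,0,0,0], hand=1)

```text
time_s: 22.08
ee_pos: [522.8, -222.8, 168.1]
ee_rot: [179.4, 20.6, -176.2]
force: [0.3, 0.9, -0.2]
gripper_width: 91.1
```

```bash
python3 snap.py w20; python3 mv.py 583.6 -222.5 131 4 21; python3 - <<'E'
from h import *
f=pickle.load(open("w19.pkl","rb"));
print("hole",onz(f,285,156,54),"expect",600.2-50,-10.4-1.3)
E
```

```text
22.0833 [ 522.8 -222.8  168.1] [ 179.4    20.56 -176.23] [ -31.1   13.   109.5   18.2   42.3 -136.9] [ 0.3  0.9 -0.2] 91.1
t 22.13 at [ 521.8 -221.1  167.7] [ 179.3   20.5 -176.2] q [ -31.   13.  110.   18.   42. -137.]
shift [ 61.8  -1.4 -36.7] [ 0.1546 -0.0035 -0.0919] turn deg [-0.6  -0.55 -0.06] [-0.0133 -0.0122 -0.0014]
ik [ -28.   19.  106.   18.   37. -134.] 0.0
hole [552.1371802  -10.92809926  54.        ] expect 550.2 -11.700000000000001
```

View pics/w20.png

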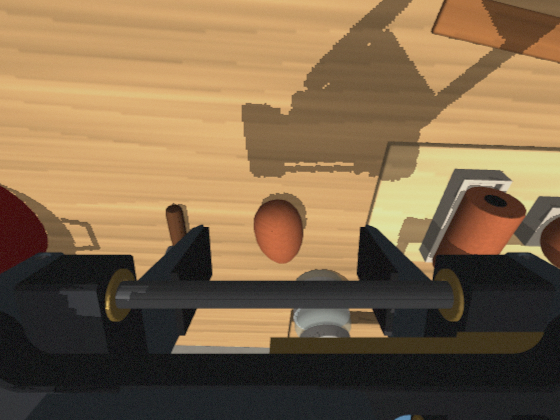

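```bash
cat > egg.py <<'E'
from h import *
import sys
f=pickle.load(open(sys.argv[1]+".pkl","rb"));lo=list(map(int,sys.argv[2:6]))
hsv=cv2.cvtColor(f["frame"],cv2.COLOR_RGB2HSV)
m=((hsv[...,0]<13)&(hsv[...,1]>140)&(hsv[...,2]>40)).astype(np.uint8)
M=np.zeros_like(m);M[lo[1]:lo[3],lo[0]:lo[2]]=m[lo[1]:lo[3],lo[0]:lo[2]]
k=max(cv2.findContours(M,cv2.RETR_EXTERNAL,cv2.CHAIN_APPROX_NONE)[0],key=cv2.contourArea)
# silhouette of convex body: project contour onto z=28
P=np.array([onz(f,*p[0],28)[:2] for p in k]);mom=cv2.moments(P.astype(np.float32)[:,None])
c=np.array([mom['m10'],mom['m01']])/mom['m00'];th=.5*np.arctan2(2*mom['mu11'],mom['mu20']-mom['mu02']);ax=np.array([np.cos(th),np.sin(th)])
s=(P-c)@ax;w=(P-c)@np.array([-ax[1],ax[0]])
print("centroid",c.round(1),"yaw",np.degrees(th).round(1),"len",round(s.max()-s.min(),1),"wid",round(w.max()-w.min(),1),"s",s.min().round(1),s.max().round(1),"blunt+36:",(c+ax*(s.min()+36)).round(1),"mid w",round((w.max()+w.min())/2,1),"widest at s",s[w.argmax()].round(1),s[w.argmin()].round(1))
E
python3 egg.py w20 240 190 320 275
```

```text
centroid [ 631.2 -219.4] yaw 8.3 len 100.3 wid 55.3 s -48.5 51.8 blunt+36: [ 618.7 -221.3] mid w 0.0 widest at s 0.5 -8.8
```

>>> arm_command(series=[0.04,-0.001,-0.02,-0.007,-0.006,0,0.055,-0.001,-0.035,-0.006,-0.006,0,0.055,-0.001,-0.035,0,0,0,0,0,0,0,0,0,0,0,0,0,0,0])

```text
time_s: 22.55
ee_pos: [581.3, -220.0, 131.5]
ee_rot: [180.0, 20.9, -175.7]
force: [0.4, -0.3, -0.0]
gripper_width: 91.4
```

```bash
python3 snap.py w21; python3 mv.py 624.8 -219.9 23.3 4 21;python3 egg.py w21 200 150 350 300
```

```text
22.55 [ 581.3 -220.   131.5] [ 179.96   20.91 -175.75] [ -27.4   19.3  106.5   17.9   37.6 -134.4] [ 0.4 -0.3 -0. ] 91.4
t 22.6 at [ 581.1 -220.4  132.4] [-180.    21.  -175.8] q [ -27.   19.  107.   18.   38. -134.]
shift [  43.7    0.5 -109.1] [ 0.1092  0.0014 -0.2727] turn deg [ 0.01 -0.02 -0.23] [ 0.0002 -0.0005 -0.0051]
ik [ -25.   30.  108.   24.   26. -140.] 0.0
centroid [ 631.5 -219.2] yaw 8.3 len 97.6 wid 55.3 s -47.3 50.3 blunt+36: [ 620.3 -220.8] mid w -0.4 widest at s -11.7 -4.8
```

View pics/w21.png

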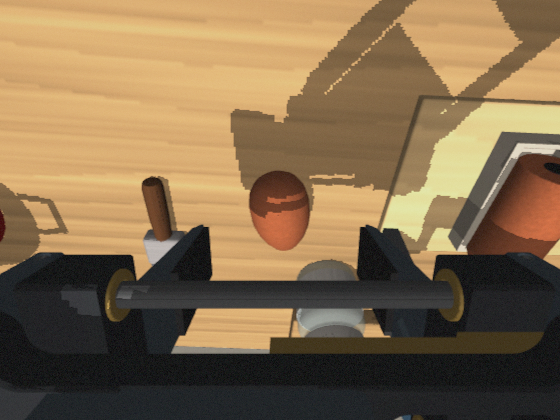

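>>> arm_command(series=[0.022,0,-0.058,0,0,-0.003,0.022,0,-0.058,0,0,0,0.022,0,-0.058,0,0,0,0.022,0,-0.055,0,0,0,0.02,0,-0.045,0,0,0,0,0,0,0,0,0,0,0,0,0,0,0])

```text
time_s: 23.18
ee_pos: [624.3, -221.6, 23.9]
ee_rot: [-179.9, 21.0, -176.0]
force: [0.1, -0.5, -0.2]
gripper_width: 91.4
```

```bash
python3 snap.py w22; python3 mv.py 624.8 -219.9 23.3 4 21
```

```text
23.1833 [ 624.3 -221.6   23.9] [-179.94   21.03 -175.98] [ -25.5   30.   107.8   24.    25.6 -139.7] [ 0.1 -0.5 -0.2] 91.4
t 23.23 at [ 624.9 -222.1   25. ] [-179.9   21.1 -176. ] q [ -26.   30.  108.   24.   26. -140.]
shift [-0.1  2.2 -1.7] [-0.0002  0.0054 -0.0043] turn deg [0.11 0.15 0.01] [0.0025 0.0034 0.0002]
ik [ -25.   30.  108.   24.   26. -140.] 0.0
```

View pics/w22.png

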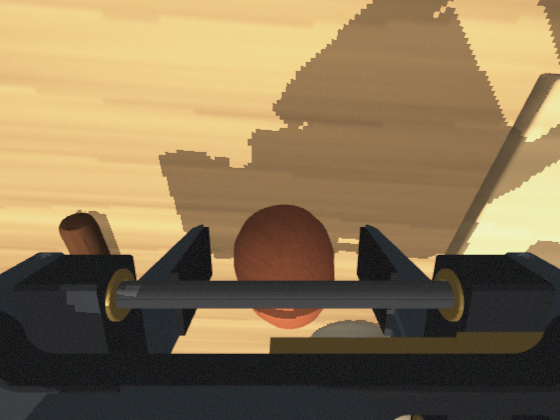

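>>> arm_command(series=[0,0.003,-0.003,0,0,0,0,0,0,0,0,0,0,0,0,0,0,0,0,0,0,0,0,0,0,0,0,0,0,0,0,0,0,0,0,0,0,0,0,0,0,0,0,0,0,0,0,0,0,0,0,0,0,0,0,0,0,0,0,0], hand=0.48, newtons=15)

```text
time_s: 24.07
ee_pos: [625.5, -221.1, 23.2]
ee_rot: [-179.9, 21.2, -176.0]
force: [-1.1, 0.9, 5.2]
gripper_width: 56.7
```

```bash
python3 snap.py w23
```

```text
24.0667 [ 625.5 -221.1   23.2] [-179.87   21.15 -175.97] [ -25.4   30.1  107.8   24.1   25.4 -139.8] [-1.1  0.9  5.2] 56.7
```

View pics/w23.png

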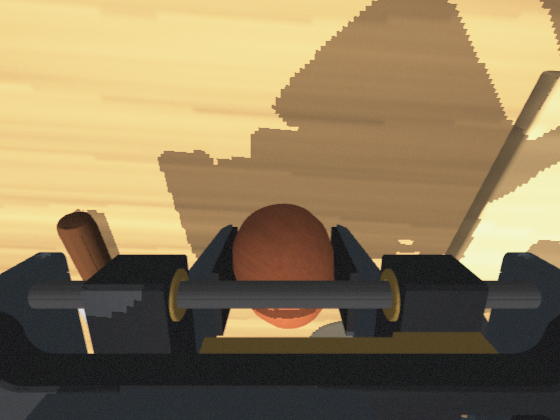

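>>> arm_command(series=[0,0,0.03,0,0,0,0,0,0.08,0,0,0,-0.02,0,0.09,0,0,0,-0.05,0,0.08,0,0,0,-0.07,0,0.07,0,0,0,-0.09,0,0.04,0,0,0,-0.08,0.03,0.02,0,0,0,0,0.08,0,0,0,0,0,0.09,0,0,0,0,0,0,0,0,0,0,0,0,0,0,0,0])

```text
time_s: 25.03
ee_pos: [500.4, -139.5, 186.9]
ee_rot: [-179.9, 21.1, -175.8]
force: [-0.0, -0.8, -2.1]
gripper_width: 56.5
```

```bash
python3 snap.py w24;python3 snap.py t24 top; python3 mv.py 500 220 190 -3.5 26.5
```

```text
25.0333 [ 500.4 -139.5  186.9] [-179.86   21.06 -175.8 ] [ -22.6    6.6  114.7   14.2   40.5 -126.1] [-0.  -0.8 -2.1] 56.5
25.0833 [ 501.1 -140.6  186.9] [-179.84   21.1  -175.87] [ -22.7    6.7  114.7   14.2   40.5 -126.2] [ 0.8 -0.7 -2.4] 56.3
t 25.13 at [ 501.3 -141.3  186.9] [-179.8   21.1 -175.9] q [ -23.    7.  115.   14.   40. -126.]
shift [ -1.3 361.3   3.1] [-0.0034  0.9033  0.0078] turn deg [ 0.17 -5.4  -7.49] [ 0.0038 -0.12   -0.1665]
ik [ 31.   8. 114. -25.  38. -38.] 0.0
```

View pics/w24.png

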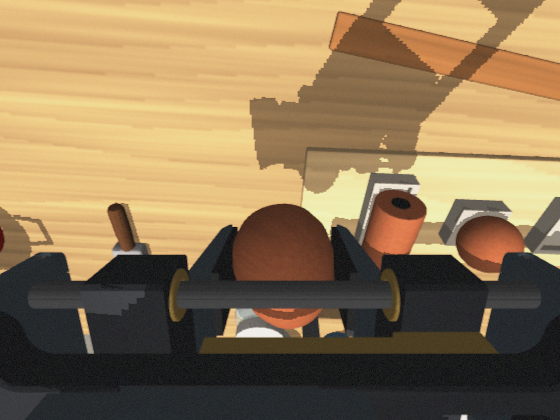

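View pics/t24.png

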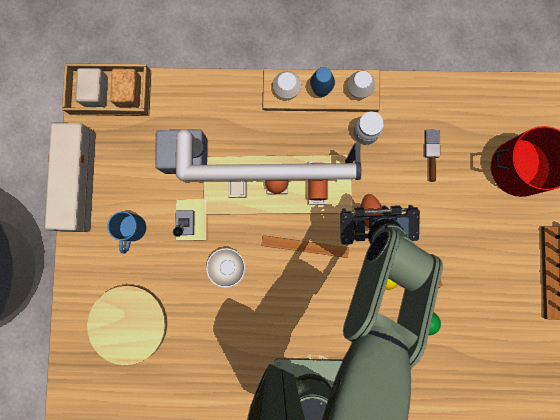

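>>> arm_command(series=[0,0.08,0,0,-0.012,-0.016,0,0.09,0,0,-0.012,-0.016,0,0.09,0,0,-0.012,-0.016,0,0.09,0,0,-0.012,-0.016,0,0.09,0,0,-0.012,-0.016,0,0.09,0,0,-0.012,-0.016,0,0.09,0,0,-0.012,-0.016,0,0.09,0,0,-0.012,-0.016,0,0.09,0,0,-0.012,-0.016,0,0.09,0,0,-0.012,-0.016,0,0.01,0,0,0,0,0,0,0,0,0,0,0,0,0,0,0,0])

```text
time_s: 26.22
ee_pos: [501.5, 218.2, 186.1]
ee_rot: [-179.7, 26.4, 176.8]
force: [-0.3, -0.2, -1.8]
gripper_width: 56.0
```

```bash
python3 snap.py w25;python3 snap.py t25 top; python3 mv.py 500 220 190 -3.5 26.5; python3 - <<'E'
from h import *
t=pickle.load(open("t25.pkl","rb"))["frame"]
cv2.imwrite("pics/t25c.png",cv2.resize(t[140:260,160:340][:,:,::-1],None,fx=4,fy=4,interpolation=cv2.INTER_CUBIC))
E
```

```text
26.2167 [501.5 218.2 186.1] [-179.75   26.42  176.84] [ 30.9   8.5 114.5 -24.7  37.3 -38.6] [-0.3 -0.2 -1.8] 56.0
26.2667 [501.4 217.5 186.2] [-179.76   26.43  176.77] [ 30.9   8.5 114.6 -24.7  37.3 -38.6] [-0.8  0.9 -2.1] 56.2
t 26.32 at [501.4 217.1 186.4] [-179.8   26.4  176.7] q [ 31.   8. 115. -25.  37. -39.]
shift [-1.4  2.9  3.6] [-0.0036  0.0072  0.0091] turn deg [ 0.2  -0.06 -0.12] [ 0.0044 -0.0014 -0.0026]
ik [ 31.   8. 114. -25.  38. -38.] 0.0
```

View pics/w25.png

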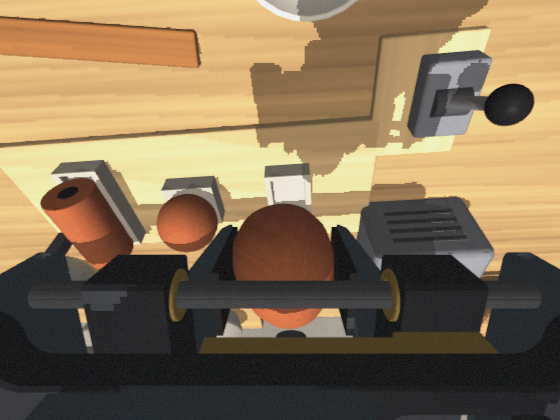

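View pics/t25c.png

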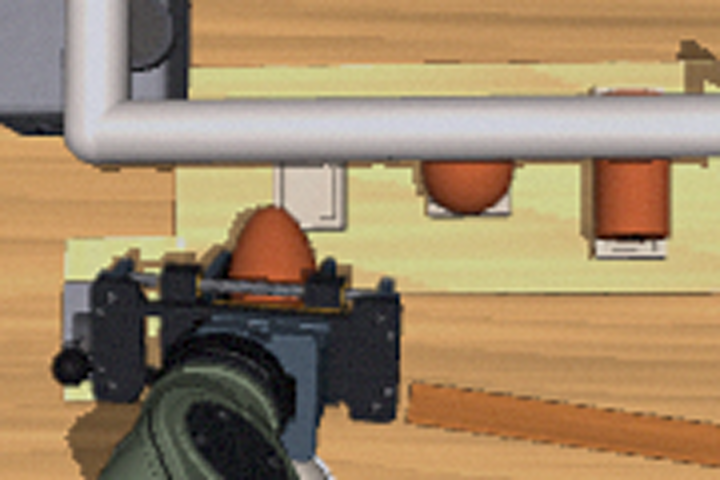

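```bash
python3 - <<'E'
from h import *
t=pickle.load(open("t25.pkl","rb"))
print(onz(t,160+272/4-.4,140+207/4-.4,195), "state",t["state"]["ee_pos"])
print(onz(t,160+270.5/4-.4,140+280/4-.4,195))
E
python3 - <<'E'
import os;os.chdir('.')
from ik import *
R=tool(-3.3,26.5);q=[26,24,115,-30,18,-35]
# egg centre rel TCP in tool frame at pick
Rp=tool(4,21.1);o=Rp.inv().apply([-2.5,1,4.8]);print("off",o,R.apply(o),"egg axis",R.apply(Rp.inv().apply([np.cos(np.radians(8.5)),np.sin(np.radians(8.5)),0])))
E
```

```text
[549.16184792 220.90829021 195.        ] state [501.41257129 217.502554   186.20345874]
[503.13079085 220.52781221 195.        ]
off [ 0.53363804  1.17195523 -5.35086454] [-2.79290173  1.33493948  4.55056442] egg axis [0.99536367 0.0211971  0.09381821]
```

>>> arm_command(series=[0.043,0.003,-0.039,0,0,0,0.043,0.003,-0.039,0,0,0,0.043,0.003,-0.039,0,0,0,0.027,-0.001,-0.055,0,0,0,0.027,-0.001,-0.055,0,0,0,0,0,0,0,0,0,0,0,0,0,0,0])

```text
time_s: 26.9
ee_pos: [574.3, 219.5, 94.9]
ee_rot: [-179.7, 26.4, 176.7]
force: [-0.5, -0.1, -1.9]
gripper_width: 56.2
```

```bash
python3 snap.py w26;python3 mv.py 597 218.4 50.5 -3.3 26.5
```

```text
26.9 [574.3 219.5  94.9] [-179.72   26.36  176.72] [ 26.7  20.4 113.8 -31.1  26.  -34.2] [-0.5 -0.1 -1.9] 56.2
t 26.95 at [574.7 220.3  96.3] [-179.8   26.5  176.7] q [ 27.  20. 114. -31.  26. -34.]
shift [ 22.3  -1.9 -45.8] [ 0.0557 -0.0047 -0.1145] turn deg [ 0.17 -0.01  0.06] [ 0.0037 -0.0003  0.0014]
ik [ 25.  25. 114. -37.  21. -29.] 0.0
```

View pics/w26.png

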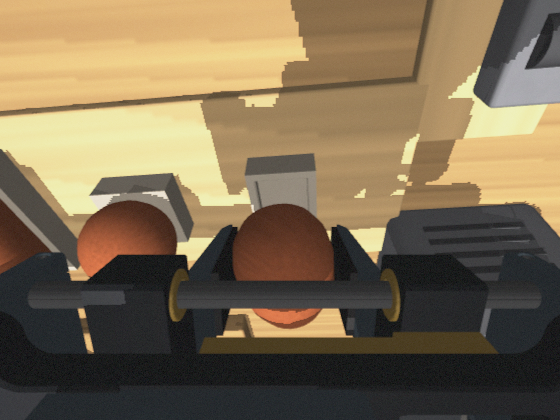

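>>> arm_command(series=[0.024,-0.002,-0.044,0,0,0,0.02,-0.002,-0.036,0,0,0,0.006,0,-0.01,0,0,0,0,0,0,0,0,0,0,0,0,0,0,0])

```text
time_s: 27.37
ee_pos: [594.7, 220.2, 61.4]
ee_rot: [-179.9, 26.6, 176.8]
force: [-0.0, 0.3, -1.9]
gripper_width: 56.4
```

```bash
python3 snap.py w27;python3 mv.py 597 218.4 50.5 -3.3 26.5; python3 - <<'E'
from h import *
f=pickle.load(open("w26.pkl","rb"))
a,b=onz(f,248,182,34),onz(f,316,180,34);print(a,b,"expect",594.2-38-.65,219.6-1,"mid",(a+b)/2)
E
```

```text
27.3667 [594.7 220.2  61.4] [-179.88   26.6   176.8 ] [ 25.7  24.4 113.7 -35.5  22.  -30.3] [-0.   0.3 -1.9] 56.4
t 27.42 at [594.7 220.3  61.6] [-179.9   26.6  176.8] q [ 26.  24. 114. -36.  22. -30.]
shift [  2.3  -1.9 -11.1] [ 0.0057 -0.0048 -0.0277] turn deg [ 0.1   0.11 -0.06] [ 0.0022  0.0025 -0.0013]
ik [ 25.  25. 114. -37.  21. -29.] 0.0
[564.30090784 195.14438483  34.        ] [565.16941448 243.53507113  34.        ] expect 555.5500000000001 218.6 mid [564.73516116 219.33972798  34.        ]
```

View pics/w27.png

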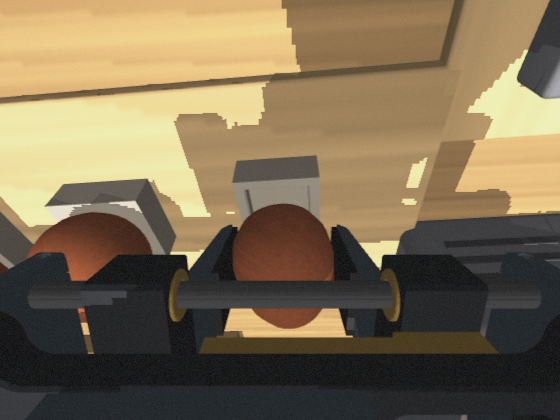

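```bash
python3 - <<'E'
from h import *
for n,pts in(("w27",[(234,184),(319,180)]),("w25",[(266,180),(309,178)])):
    f=pickle.load(open(n+".pkl","rb"))
    for p in pts: print(n,onz(f,*p,34).round(1))
f=pickle.load(open("w25.pkl","rb"));t=f["frame"]
a=cv2.resize(t[150:230,230:340][:,:,::-1],None,fx=5,fy=5,interpolation=cv2.INTER_CUBIC)
f=pickle.load(open("w27.pkl","rb"));t=f["frame"]
b=cv2.resize(t[140:220,220:330][:,:,::-1],None,fx=5,fy=5,interpolation=cv2.INTER_CUBIC)
cv2.imwrite("pics/ab.png",cv2.resize(np.hstack([a,b]),None,fx=.72,fy=1.4))
E
```

```text
w27 [559.3 194.5  34. ]
w27 [559.  243.1  34. ]
w25 [562.  195.5  34. ]
w25 [561.7 242.5  34. ]
```

View pics/ab.png

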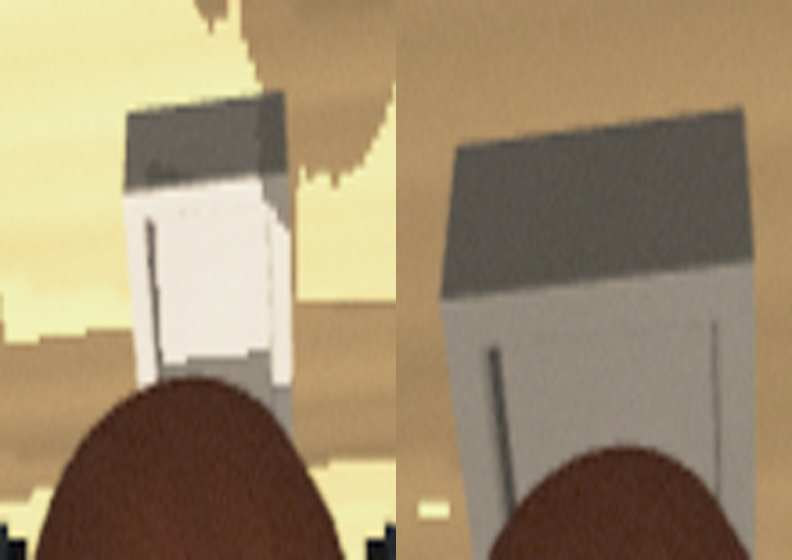

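```bash
python3 - <<'E'
from h import *
for n,pts in(("w27",[(232.6,182.2),(319,177.3)]),("w25",[(264.2,177),(310.4,174.4)])):
    f=pickle.load(open(n+".pkl","rb"))
    P=[onz(f,*p,34) for p in pts]; print(n,[p.round(1) for p in P],((P[0]+P[1])/2).round(1))
E
```

```text
w27 [array([557.9, 193.9,  34. ]), array([557.1, 243.1,  34. ])] [557.5 218.5  34. ]
w25 [array([557.8, 193.9,  34. ]), array([556.9, 244. ,  34. ])] [557.4 219.   34. ]
```

>>> arm_command(series=[0.003,-0.002,-0.01,0,0,0,0.003,-0.003,-0.008,0,0,0,0.002,0,-0.004,0,0,0,0,0,0,0,0,0,0,0,0,0,0,0])

```text
time_s: 27.83
ee_pos: [597.6, 218.2, 51.1]
ee_rot: [-179.8, 26.5, 176.8]
force: [0.5, -0.0, -2.6]
gripper_width: 56.3
```

```bash
python3 snap.py w28
```

```text
27.8333 [597.6 218.2  51.1] [-179.83   26.5   176.84] [ 25.3  25.5 113.9 -37.   21.  -28.9] [ 0.5 -0.  -2.6] 56.3
```

View pics/w28.png

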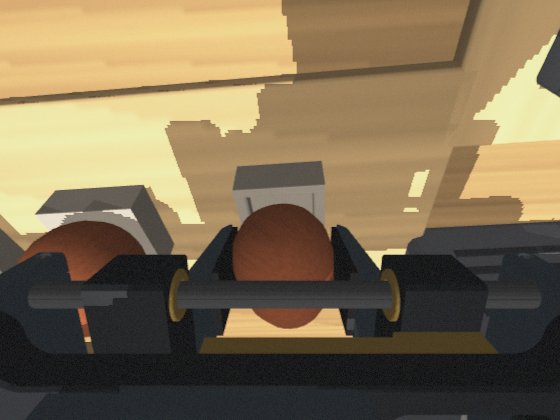

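No contact yet; go down 1.2 mm at a time.

>>> arm_command(series=[0.001,0,-0.003,0,0,0,0,0,0,0,0,0,0,0,0,0,0,0])

```text
time_s: 28.13
ee_pos: [598.3, 218.3, 50.3]
ee_rot: [-179.9, 26.5, 176.8]
force: [-0.1, 0.0, 0.2]
gripper_width: 56.4
```

>>> arm_command(series=[0,0,-0.003,0,0,0,0,0,0,0,0,0,0,0,0,0,0,0])

```text
time_s: 28.38
ee_pos: [598.6, 218.3, 50.0]
ee_rot: [-179.9, 26.6, 176.8]
force: [-2.6, -0.5, 5.8]
gripper_width: 56.0
```

>>> arm_command(series=[0,0,0,0,0,0,0,0,0,0,0,0,0,0,0,0,0,0,0,0,0,0,0,0,0,0,0,0,0,0,0,0,0,0,0,0], hand=0.82)

```text
time_s: 28.88
ee_pos: [598.1, 218.1, 48.6]
ee_rot: [-179.8, 26.5, 176.8]
force: [-0.9, 0.3, -0.3]
gripper_width: 74.9
```

```bash
python3 snap.py w29
```

```text
28.8833 [598.1 218.1  48.6] [-179.83   26.5   176.84] [ 25.3  25.7 114.  -37.5  20.7 -28.4] [-0.9  0.3 -0.3] 74.9
```

View pics/w29.png

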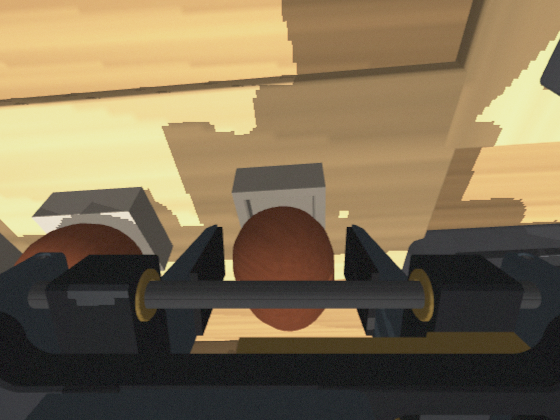

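Retreat along the tool axis.

>>> arm_command(series=[-0.017,0.001,0.034,0,0,0,-0.026,0.0015,0.053,0,0,0,-0.026,0.0015,0.053,0,0,0,-0.026,0.0015,0.053,0,0,0,-0.026,0.0015,0.053,0,0,0,-0.026,0,0.053,0,0,0,-0.05,0,0.05,0,0,0,-0.05,0,0.05,0,0,0,0,0,0,0,0,0,0,0,0,0,0,0])

```text
time_s: 29.77
ee_pos: [499.3, 221.3, 209.7]
ee_rot: [-179.9, 26.7, 176.8]
force: [-0.3, 0.3, -0.8]
gripper_width: 74.5
```

```bash
python3 snap.py w30; python3 snap.py s30 scene; python3 - <<'E'
from h import *
t=pickle.load(open("s30.pkl","rb"))["frame"]
cv2.imwrite("pics/s30c.png",cv2.resize(cv2.convertScaleAbs(t[170:310,220:420],alpha=1.4)[:,:,::-1],None,fx=4,fy=4,interpolation=cv2.INTER_CUBIC))
E
```

```text
29.7667 [499.3 221.3 209.7] [-179.94   26.65  176.85] [ 31.4   7.  112.7 -23.2  40.3 -40.2] [-0.3  0.3 -0.8] 74.5
29.8167 [499.4 221.1 208.4] [-179.86   26.55  176.86] [ 31.4   7.1 112.7 -23.2  40.3 -40.2] [ 0.8 -0.3  0.3] 74.4
```

View pics/w30.png

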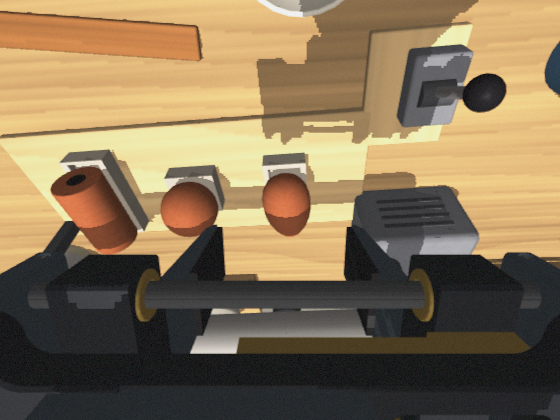

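View pics/s30c.png

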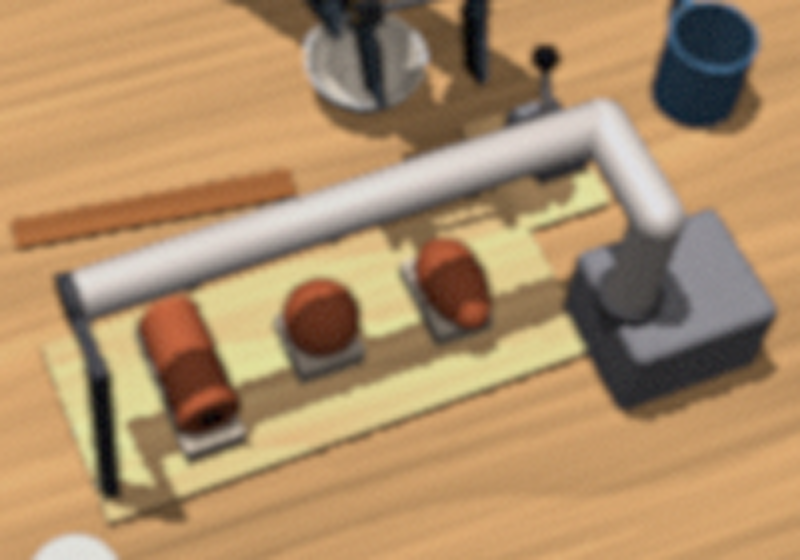

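```bash
cat > chk.py <<'E'
from h import *
import sys
def run(n,boxes):
    f=pickle.load(open(n+".pkl","rb"))
    hsv=cv2.cvtColor(f["frame"],cv2.COLOR_RGB2HSV);m=((hsv[...,0]<14)&(hsv[...,1]>130)&(hsv[...,2]>30)).astype(np.uint8)
    for nm,(x0,y0,x1,y1),z in boxes:
        M=np.zeros_like(m);M[y0:y1,x0:x1]=m[y0:y1,x0:x1]
        k=max(cv2.findContours(M,cv2.RETR_EXTERNAL,cv2.CHAIN_APPROX_NONE)[0],key=cv2.contourArea)
        P=np.array([onz(f,*p[0],z)[:2] for p in k]);mo=cv2.moments(P.astype(np.float32)[:,None]);c=np.array([mo['m10'],mo['m01']])/mo['m00'];th=.5*np.arctan2(2*mo['mu11'],mo['mu20']-mo['mu02'])
        a=np.array([np.cos(th),np.sin(th)]);s=(P-c)@a;w=(P-c)@[-a[1],a[0]]
        print(n,nm,"c",c.round(1),"yaw",np.degrees(th).round(1),"len",round(np.ptp(s),1),"wid",round(np.ptp(w),1),"ends",(c+a*s.min()).round(1),(c+a*s.max()).round(1),"ell",onz(f,*cv2.fitEllipse(k)[0],z)[:2].round(1))
run("w30",[("ball",(155,170,222,240),59),("egg",(255,160,318,242),55)])
run("s30",[("ball",(288,236,312,262),59),("egg",(322,226,346,254),55),("cyl",(252,240,282,280),54)])
E
python3 chk.py; echo expect ball 597.2 104.6 egg 594.5 219.6 cyl 600.2 -10.4
```

```text
w30 ball c [602.1 101.7] yaw -28.0 len 95.2 wid 64.2 ends [560.4 123.8] [644.5  79.1] ell [598.4 102.8]
w30 egg c [604.6 219.4] yaw 1.4 len 103.5 wid 55.1 ends [555.  218.2] [658.5 220.8] ell [599.5 219.4]
s30 ball c [597.7 100.4] yaw -18.5 len 66.9 wid 55.7 ends [567.1 110.6] [630.5  89.4] ell [598.  100.3]
s30 egg c [602.2 216.1] yaw 0.3 len 89.1 wid 51.1 ends [557.9 215.9] [647.  216.3] ell [602.8 216. ]
s30 cyl c [596.4 -14.9] yaw -0.5 len 121.2 wid 53.4 ends [537.7 -14.3] [658.9 -15.4] ell [600. -15.]
expect ball 597.2 104.6 egg 594.5 219.6 cyl 600.2 -10.4
```

```bash
python3 - <<'E'
from h import *
f=pickle.load(open("w30.pkl","rb"));print([onz(f,485,92,z).round(1) for z in(95,100,105,110)])
f=pickle.load(open("f0.pkl","rb"))
print([onz(f["top"],150+100/3.6-.4,130+365/3.6-.4,z).round(1) for z in(100,105)],[onz(f["scene"],220+545/4-.4,170+57/4-.4,z).round(1) for z in(100,105)])
E
python3 mv.py 390 368 150 0 0; python3 mv.py 390 368 98 0 0;python3 mv.py 510 368 98 0 0; python3 mv.py 510 368 98 -90 0
```

```text
[array([456.5, 374.7,  95. ]), array([454.3, 371.5, 100. ]), array([452. , 368.2, 105. ]), array([449.7, 365. , 110. ])]
[array([452. , 367.5, 100. ]), array([451.8, 366.3, 105. ])] [array([446.2, 365.5, 100. ]), array([449.4, 363.2, 105. ])]
t 29.87 at [499.4 220.8 207.6] [-179.8   26.5  176.9] q [ 31.   7. 113. -23.  40. -40.]
shift [-109.4  147.2  -57.6] [-0.2735  0.3679 -0.1441] turn deg [ 0.92 26.46  3.13] [0.0205 0.5881 0.0696]
ik [ 42.  18. 101.   0.  60. -48.] 0.0
t 29.87 at [499.4 220.8 207.6] [-179.8   26.5  176.9] q [ 31.   7. 113. -23.  40. -40.]
shift [-109.4  147.2 -109.6] [-0.2735  0.3679 -0.2741] turn deg [ 0.92 26.46  3.13] [0.0205 0.5881 0.0696]
ik [ 42.  21. 105.   0.  53. -48.] 0.0
t 29.87 at [499.4 220.8 207.6] [-179.8   26.5  176.9] q [ 31.   7. 113. -23.  40. -40.]
shift [  10.6  147.2 -109.6] [ 0.0265  0.3679 -0.2741] turn deg [ 0.92 26.46  3.13] [0.0205 0.5881 0.0696]
ik [ 35.  29.  92.   0.  59. -55.] 0.0
t 29.87 at [499.4 220.8 207.6] [-179.8   26.5  176.9] q [ 31.   7. 113. -23.  40. -40.]
shift [  10.6  147.2 -109.6] [ 0.0265  0.3679 -0.2741] turn deg [ 21.31  19.88 -85.13] [ 0.4736  0.4417 -1.8919]
ik [35. 29. 92. -0. 59. 35.] 0.0
```

>>> arm_command(series=[-0.048,0.061,-0.01,0.003,0.098,0.012,-0.048,0.061,-0.01,0.003,0.098,0.012,-0.048,0.061,-0.02,0.003,0.098,0.012,-0.048,0.061,-0.02,0.003,0.098,0.012,-0.048,0.061,-0.03,0.003,0.098,0.012,-0.048,0.061,-0.03,0.003,0.098,0.012,0,0,0,0,0,0,0,0,0,0,0,0,0,0,0,0,0,0,0,0,0,0,0,0], hand=0)

```text
time_s: 30.7
ee_pos: [384.6, 366.5, 160.1]
ee_rot: [-179.9, 0.1, -179.9]
force: [0.2, -0.0, 0.2]
gripper_width: 11.1
```

```bash
python3 mv.py 400 368 99 0 0; python3 snap.py w31
```

```text
t 30.7 at [384.6 366.5 160.1] [-1.799e+02  1.000e-01 -1.799e+02] q [ 42.  17. 101.  -0.  62. -48.]
shift [ 15.4   1.5 -61.1] [ 0.0386  0.0039 -0.1528] turn deg [ 0.11  0.07 -0.06] [ 0.0024  0.0015 -0.0013]
ik [ 41.  22. 104.   0.  54. -49.] 0.0
30.7 [384.6 366.5 160.1] [-1.7989e+02  7.0000e-02 -1.7994e+02] [ 4.250e+01  1.730e+01  1.011e+02 -1.000e-01  6.160e+01 -4.750e+01] [ 0.2 -0.   0.2] 11.1
```

View pics/w31.png

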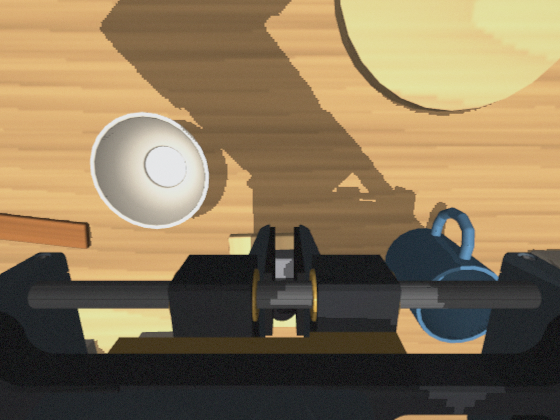

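>>> arm_command(series=[0.01,0.001,-0.051,0,0,0,0.01,0.001,-0.051,0,0,0,0.01,0.001,-0.051,0,0,0,0.03,0,0,0,0,0,0.03,0,0,0,0,0,0.03,0,0,0,0,0,0.03,0,0,0,0,0,0,0,0,0,0,0])

```text
time_s: 31.42
ee_pos: [447.9, 369.2, 100.7]
ee_rot: [179.9, 0.3, -180.0]
force: [0.4, -0.6, 0.2]
gripper_width: 0.5
```

```bash
python3 snap.py w32; python3 snap.py t32 top
```

```text
31.4167 [447.9 369.2 100.7] [ 179.9     0.31 -179.98] [ 38.4  24.6  99.2  -0.1  55.9 -51.5] [ 0.4 -0.6  0.2] 0.5
31.4667 [446.4 368.9 100.3] [ 179.95    0.2  -179.98] [ 38.5  24.6  99.4  -0.1  55.9 -51.5] [ 0.4 -0.5 -0.3] 0.6
```

View pics/w32.png

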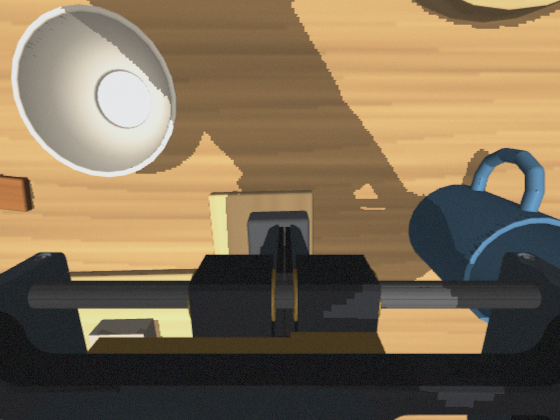

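>>> arm_command(series=[0.025,0,0,0,0,0,0.025,0,0,0,0,0,0.02,0,0,0,0,0,0.01,0,0,0,0,0,0,0,0,0,0,0])

```text
time_s: 31.93
ee_pos: [477.3, 368.6, 99.0]
ee_rot: [-180.0, 0.1, -179.9]
force: [-0.0, 0.6, 0.1]
gripper_width: 0.7
```

```bash
python3 snap.py s33 scene; python3 - <<'E'
from h import *
t=pickle.load(open("s33.pkl","rb"))["frame"]
cv2.imwrite("pics/s33c.png",cv2.resize(cv2.convertScaleAbs(t[130:270,280:440],alpha=1.6)[:,:,::-1],None,fx=4.2,fy=4.2,interpolation=cv2.INTER_CUBIC))
E
```

```text
31.9333 [477.3 368.6  99. ] [-1.7996e+02  8.0000e-02 -1.7992e+02] [ 36.6  26.6  96.   -0.1  57.4 -53.4] [-0.   0.6  0.1] 0.7
```

View pics/s33c.png

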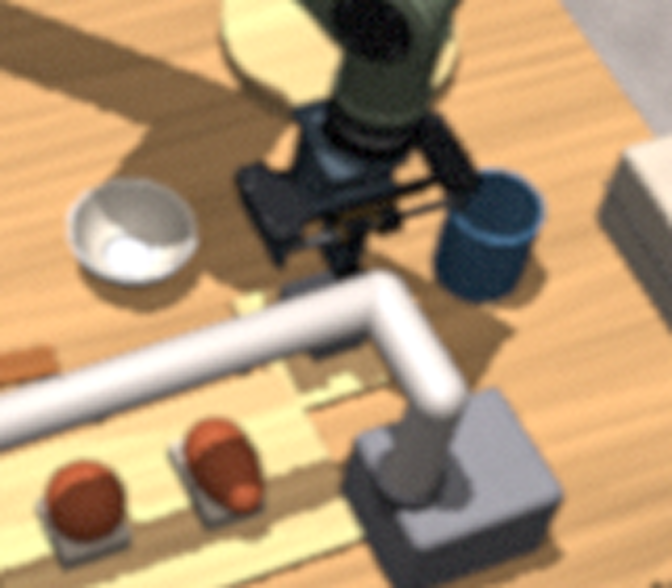

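>>> arm_command(series=[0.008,0,0,0,0,0,0.008,0,0,0,0,0,0,0,0,0,0,0])

```text
time_s: 32.23
ee_pos: [482.7, 368.4, 99.1]
ee_rot: [-179.9, 0.0, -179.9]
force: [-0.6, -0.2, -0.1]
gripper_width: 0.2
```

>>> arm_command(series=[0.006,0,0,0,0,0,0,0,0,0,0,0,0,0,0,0,0,0])

```text
time_s: 32.48
ee_pos: [484.9, 368.5, 99.2]
ee_rot: [-179.9, 0.0, -179.9]
force: [-1.2, -0.7, 0.1]
gripper_width: 0.3
```

```bash
python3 snap.py t34 top; python3 - <<'E'
from h import *
t=pickle.load(open("t34.pkl","rb"))["frame"]
cv2.imwrite("pics/t34c.png",cv2.resize(t[130:260,90:290][:,:,::-1],None,fx=4,fy=4,interpolation=cv2.INTER_CUBIC))
E
```

```text
32.4833 [484.9 368.5  99.2] [-1.7994e+02  5.0000e-02 -1.7989e+02] [ 36.2  27.1  95.1  -0.1  57.8 -53.9] [-1.2 -0.7  0.1] 0.3
```

View pics/t34c.png

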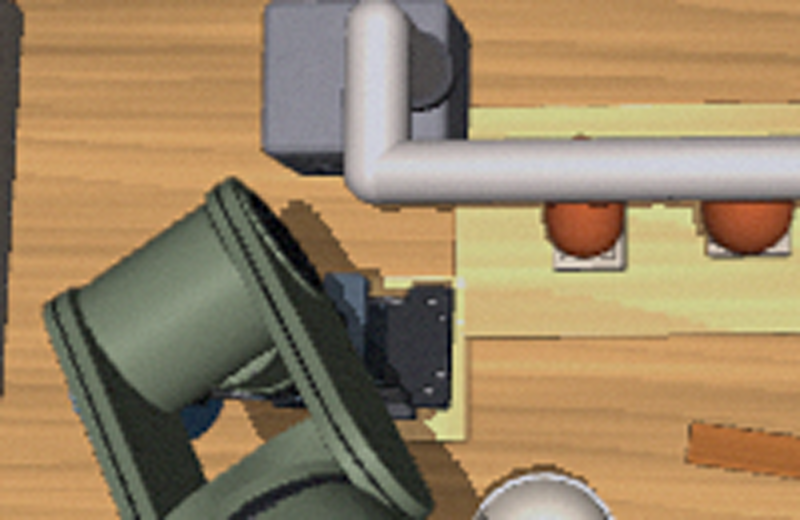

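>>> arm_command(series=[0.006,0,0,0,0,0,0,0,0,0,0,0,0,0,0,0,0,0])

```text
time_s: 32.78
ee_pos: [487.5, 368.6, 99.2]
ee_rot: [-179.9, 0.1, -179.9]
force: [-1.1, -0.6, -1.1]
gripper_width: 0.3
```

>>> arm_command(series=[0.006,0,0,0,0,0,0,0,0,0,0,0,0,0,0,0,0,0])

```text
time_s: 33.03
ee_pos: [489.2, 368.4, 99.0]
ee_rot: [-179.9, -0.0, -179.9]
force: [-2.8, -0.4, 0.2]
gripper_width: 0.8
```

>>> arm_command(series=[0.005,0,0,0,0,0,0,0,0,0,0,0,0,0,0,0,0,0])

```text
time_s: 33.28
ee_pos: [489.6, 368.4, 98.9]
ee_rot: [-179.9, -0.2, -179.9]
force: [-6.1, 0.1, 1.4]
gripper_width: 1.0
```

>>> arm_command(series=[-0.02,0,0,0,0,0,-0.07,0,0,0,0,0,-0.09,0,0.02,0,0,0,-0.06,0,0.08,0,0,0,-0.03,0,0.1,0,0,0,0,0,0.1,0,0,0,0,0,0,0,0,0,0,0,0,0,0,0])

```text
time_s: 33.95
ee_pos: [385.2, 369.9, 222.3]
ee_rot: [179.7, 0.5, -179.9]
force: [0.1, -0.7, -0.9]
gripper_width: 0.5
```

```bash
python3 snap.py w35; python3 snap.py t35 top;python3 snap.py s35 scene; python3 - <<'E'
from h import *
t=pickle.load(open("t35.pkl","rb"))["frame"];a=cv2.resize(t[130:260,150:350],None,fx=4,fy=4,interpolation=cv2.INTER_CUBIC)
cv2.imwrite("pics/t35c.png",a[:,:,::-1])
t=pickle.load(open("s35.pkl","rb"))["frame"]
cv2.imwrite("pics/s35c.png",cv2.resize(cv2.convertScaleAbs(t[170:310,220:420],alpha=1.4)[:,:,::-1],None,fx=4,fy=4,interpolation=cv2.INTER_CUBIC))
E
```

```text
33.95 [385.2 369.9 222.3] [ 179.74    0.46 -179.85] [ 42.7  14.5  95.5  -0.1  69.5 -47.4] [ 0.1 -0.7 -0.9] 0.5
34.0 [384.3 368.9 220. ] [ 179.94    0.23 -179.87] [ 42.7  14.6  95.7  -0.1  69.5 -47.4] [ 0.4 -0.6 -0.8] 1.0
34.05 [383.8 368.3 218.6] [-1.7993e+02  8.0000e-02 -1.7989e+02] [ 42.6  14.7  95.8  -0.1  69.5 -47.4] [ 0.2  0.6 -1. ] 0.3
```

View pics/w35.png

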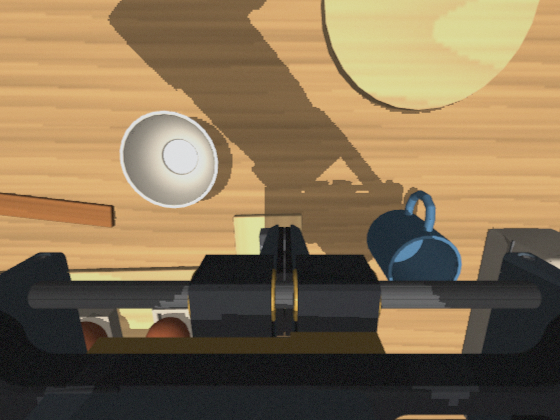

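View pics/t35c.png

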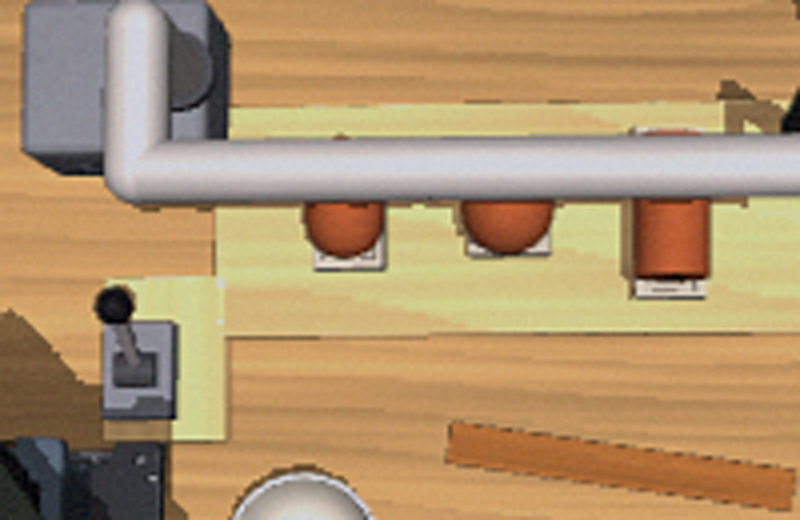

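View pics/s35c.png

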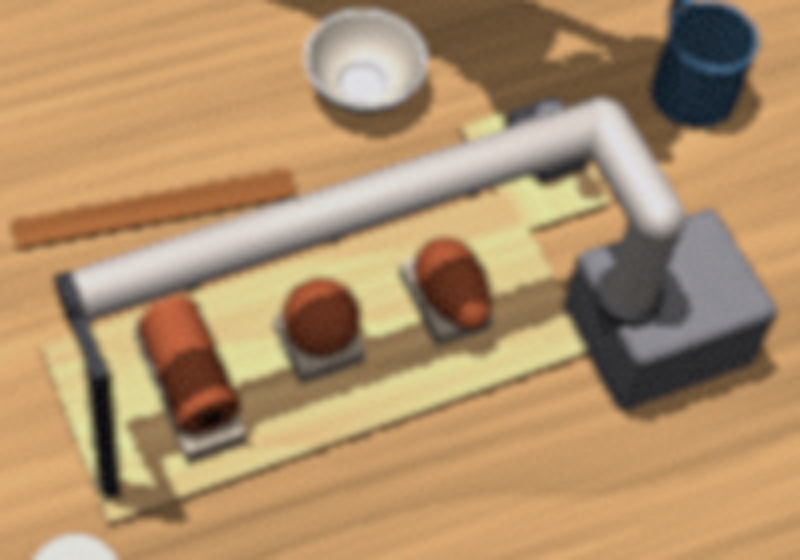

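```bash
python3 - <<'E'
from h import *
f=pickle.load(open("t35.pkl","rb"))
p=onz(f,150+114/4-.4,130+304/4-.4,104);print(p,"angle",np.arcsin((p[0]-480.3)/80)+.5, "full-on tip x",480.3+38.4)
for nm,u,v,z in(("egg blunt",344,257,55),("ball near edge",507,254,59),("cyl near end",672,277,54)): print(nm,onz(f,150+u/4-.4,130+v/4-.4,z).round(1))
E
```

```text
[520.54805242 367.20419154 104.        ] angle 1.0271828196477601 full-on tip x 518.7
egg blunt [561.3 218.4  55. ]
ball near edge [564.6 103.7  59. ]
cyl near end [550.9 -11.9  54. ]
```

```bash
python3 -c "
from workcell import env
print(env.state()['time_s']);print(env.job_done())"
```

```text
34.1
the job is handed in; nothing more can be done
None
```

The ball, cylinder and egg are set in their own dimples, the blower lever is thrown fully over, and the job was handed in at 34.1 s. The interface reports no verdict, so the checks below are my own.

**How it went:** I placed each piece from the robot's side with the tool leaning back about 26–29°, a little less than the suggested 30–40° for all but the ball's approach. The wrist runs into joint limits beyond that. I lowered each piece until it touched with about 4–8 N, then released it. I pushed the lever with the closed fingers until it met its stop at about 6 N, and backed off clear.

**Last checks, from the images after the lever was thrown:**

| Item | Result | Limit |
|---|---|---|
| Ball | within about 1 mm of the middle | 6 mm |
| Cylinder | within about 2 mm of the middle, parallel to the slot | 10 mm |
| Egg | about 2–3 mm from the middle, within a degree or two of the slot | 12 mm |
| Lever | about 1.0 rad | above 0.9 rad |

- **Seated heights:** I did not measure these in the images. The tool heights at contact agreed with the given seated heights.
- **Bystanders:** the bowl, mug and slat looked unmoved in the last pictures. I did not measure them, and I did not check the rib, brush or jar again.
- **Camera disagreement:** the scene camera reads about 4–6 mm off from the top and wrist cameras in x and y, on the stand and pieces alike. The table relies on the top and wrist views, which agree with each other to about 1–2 mm on the stand. Early views of the egg differed by about 5 mm sideways.

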